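Pull a proof: seat the sliding bed, dowel the platen and hold it pressed

ROBOT

A 7-joint arm with a two-finger parallel gripper is mounted at the origin on the work surface. World frame = base frame: x ahead of the robot, y to its left, z up, the work surface at z = 0. Lengths are in m, angles in rad, forces in N, time in s.
With the tool pointing down it reaches from about 0.425 to 0.925 m from the base axis. Payload 6.8 kg.
Tool frame: the origin (TCP) lies at the very end of the fingers, on their centre line; the grasp point (between the pads) lies 19 mm behind it (tcp_to_grasp is the distance from the TCP to the grasp point, in m); z points along the fingers, y is the direction in which the jaws open and shut (so a half turn about z gives the same grasp; the last joint's range is limited). The gripper opens to 85 mm and grips with 20 to 120 N. Pads are 22 mm wide; open, the fingers measure 114 mm over their backs; the gripper's body (76 mm by 85 mm) begins 54 mm behind the grasp point. The pads swing forward as they close: fully open they stand 13 mm farther back than shut.
Start: joints at [1.132, 0.477, 0.022, 1.555, -0.011, 1.109, -0.083], TCP at [0.219, -0.638, 0.231] pointing down, gripper open.
Joint ranges: [-2.96, 2.96], [-0.34, 2.1], [-1.41, 1.46], [0.24, 2.44], [-1.37, 4.51], [0.17, 1.92], [-2.96, 2.96]. Speed limits (rad/s): [2.39, 2.39, 3.14, 3.14, 3.14, 3.14, 3.14].

INTERFACE

Orientations are given as a unit quaternion [w, x, y, z].
In Python, from station import * gives the robot as it stands.
- The arm moves only by the tool apply_moves, never from a script. Its argument "increments" is one flat list of numbers, 5 for each row, row after row: the finger opening in mm, from 0 to 85.4, then the shift along the tool's x, y, z in mm, then the turn about the tool's z in degrees. In form: [claw, tx, ty, tz, roll, claw, tx, ty, tz, roll, ...]. A call has 1 to 12 rows; each row shifts and turns the pose as measured when the row begins, along the tool's axes as they then stand; what a row does not reach is not made up. A row lasts 1/8 s, in which the tool goes at most 62.5 mm and 10.7 degrees, less where a joint would pass 70% of its speed; a pose out of reach is approached as far as the arm can. A call with a gripper value outside its range is refused whole. The fingers move at their own pace and stop on an object; "squeeze" is the grip in N (left out, the last holds). Time passes only in rows, so rows that do not move let the fingers close. It gives the time, the measured TCP pose, the force and the opening at its end, in the units of the state.
- get_obs(): the state, without advancing time (a new reading comes with each control period).
- read_camera(name): name is "scene" or "top" or "wrist"; returns (picture, depth): 420x560x3 uint8, blue, green, red; 420x560 float32, m along the optical axis (not along the pixel's ray), 0 where there is no reading.
- get_calibration(name): a dict with "mtx" (3x3 intrinsics, pixels), "camera_from_world" (4x4, takes a point from world to camera coordinates); the wrist camera has in their place "T_tool_cam" (4x4, takes a point from camera to tool coordinates, whose origin is the TCP and whose axes are the flange's). Camera axes: x right, y down, z forward; pixel columns grow to the right and rows downward; lengths in m; the calibration is good to about 2 mm. The wrist camera is an equidistant fisheye: a pixel r from the principal point sees the ray r / f radians off the axis. A picture is of the moment at which its call begins: read the wrist's pose just before it. get_calibration takes no time and is no camera call.
- hand_in(): hands the job in, once; it reports no verdict.
Trained networks look in the newest picture that a camera, given by its name, has taken for a name from the list of things; names that differ only in an ending like _2 or _b are one class to them, and where a whole thing is asked for, a point or a joint stands for the part that bears it (a point fixed in the world has none). Each returns a list of dicts, best first, with "p" (0 to 1); they miss things now and then, are a little off and sometimes report something else, mostly with a low value. They report only what shows in the picture. A call takes as long as a camera call. They do not tell look-alikes from the thing itself.
- outline_of(camera, thing): "pixels" (420x560 bool, what is visible of it) and "extent" ([centre column, centre row, width, height] in pixels, round what is visible of it).
The state is a dict: "t": time; "q": joint angles; "joint_vel": joint speeds; "joint_torque": joint torques, N m; "eef_pos": TCP position; "tool_rot": TCP orientation; "contact_force": force on the tool from outside, world axes, zero at the start; "torque": the same for the moment, N m; "gripper_width": opening from 0.0 (shut) to 1.0 (fully open).
Only numpy, scipy, OpenCV 4.12 (cv2) and the standard library are available. Lean on these libraries where they do the work, as an engineer would, in place of code of your own. Each camera call takes 0.05 s, during which the arm holds its last target.

TASK

Take a proof on the little proofing jig: push its open sliding bed fully home until it clicks in against the stop, then fetch the wooden platen by its grip, lower it square over the bed's two brass dowels (either way round) and press it down against the orange spring lifters until it lies flat on the black inked plate. Finish while still holding it pressed down flat; do not let go or ease off. Leave the ink tins, the jar, the brayer, the knife and the brush where they are.

Things in the scene. Friction and masses are not known exactly. Their poses are not given: they have to be found in the camera images.
- bed (a joint): Jig's sliding bed: aluminium deck 150 x 186 mm, top 30 mm above the table, in a fixed green base 210 x 240 mm, 36 mm tall. Value in m: 0 = home at the rigid stop, grows as it opens (max 0.10; starts 0.055 to 0.090). Friction 1 N, stays where left; a spring detent resists with about 8 N in all between 12 and 6 mm from home, then helps it in to the stop.
- bed_front (a point): Centre of the flat front face of the bed's upright red front panel (130 mm wide, 16 mm thick, from 12 to 70 mm above the table; this point is 45 mm above the table). Its +x axis is the horizontal closing direction: push this face along +x to send the bed home. Moves with the bed.
- bed_seat (a point): Centre of the top of the black inked plate (70 x 88 mm) on the bed, 36 mm above the table, midway between the dowels. x closing direction, y dowel to dowel, z up. Red panel's inner face 75 mm off at -x. Four orange pins (x +-41, y +-62 mm) stand 8 mm above it on springs, go down together to its level: 9 N in all to start, 15 N at the bottom, less the platen's weight.
- dowel_a (a point): Tip of the brass dowel at +62 mm along bed_seat's y: 10 mm thick, straight up to 58 mm above the table, then a 10 mm cone to the tip at 68 mm. Moves with the bed.
- dowel_b (a point): Tip of the other, identical dowel, at -62 mm along bed_seat's y.
- platen: Loose pale wooden platen 100 (x) x 160 (y) x 14 mm, 0.32 to 0.48 kg, starts on the blue rest. Origin: centre of underside, z up. Two 12 mm through holes at y +-62 mm, x 0. On top a dark grip bar, 24 wide (x), 85 long (y), from 14 to 62 mm above the underside. On the unpressed pins its underside is 8 mm above bed_seat; pressed flat, level with it.
- platen_grip (a point): Point in the middle of the platen's grip bar, 40 mm above the platen's underside and 22 mm below the top of the bar; axes as the platen's. Take the bar across its x, at about this height.
- rest: Fixed blue rest board, 120 mm (x) x 180 mm (y) x 22 mm, on which the platen starts. Origin at the centre of its underside.
- tin_blue: Ink tin with blue label, 64 mm across, 75 mm tall; origin under its centre. Leave it alone.
- tin_red: Ink tin with red label, 64 mm across, 75 mm tall; origin under its centre. Leave it alone.
- jar_yellow: Ink jar with yellow label, 64 mm across, 75 mm tall; origin under its centre. Leave it alone.
- brayer: Hand ink roller lying on the table, about 170 x 110 x 36 mm, its black roller 100 mm long; origin at table height in the middle. Leave it alone.
- ink_knife: Ink knife (spatula), 240 mm long along x, lying on the table; origin at table height at mid length. Leave it alone.
- brush: Brush, 190 mm long along x, lying on the table; origin at table height at mid length. Leave it alone.
Not all that is in view belongs to the job. Leave any pink or purple look-alike of the platen alone.

How it is judged:
On the way, in this order (a step that is already met when the one before it is completed fails the run):
1. the sliding bed is fully home at its detent (value of joint bed below 0.003 m), for 0.2 s.
2. the platen is threaded square on both dowels of the bed, which is still home (value of joint bed below 0.003 m and z of platen in the frame of bed_seat below 0.012 m and horizontal distance between platen and bed_seat below 0.003 m and angle between the y axis of platen and the y axis of bed_seat, either way round below 0.03 rad and angle between platen's own z axis and vertical below 0.03 rad), for 0.1 s.
At the end, for the whole second after the job is handed in: Bed within 3 mm of home; platen on both dowels, within 3 mm of centre, square and level within 0.03 rad, its underside less than 2.5 mm above the inked plate, still, and the robot still holding or pressing it (over 3 N) (value of joint bed below 0.003 m and z of platen in the frame of bed_seat between -0.003 and 0.0025 m and horizontal distance between platen and bed_seat below 0.003 m and angle between the y axis of platen and the y axis of bed_seat, either way round below 0.03 rad and angle between platen's own z axis and vertical below 0.03 rad and contact force between any of the arm, the fingers and platen above 3 N and linear speed of platen below 0.02 m/s); the arm keeps its last pose, push and grip.
It fails at once if a tin, the jar, the brayer, the knife or the brush is moved by more than 30 mm or tipped over (distance of any of tin_blue, tin_red, jar_yellow, brayer, ink_knife, brush from where it was at the start of the episode above 0.03 m or angle between any of tin_blue, tin_red, jar_yellow, brayer, ink_knife, brush's own z axis and vertical above 0.6 rad).
It also fails if it takes over 64 s, if anything falls off the work surface, if the arm or the gripper's body presses on something with over 40 N, if the wrist force passes 120 N, or if a joint passes its speed limit or range.

## Working session

There is one attempt and no reset: what is moved stays moved. The work goes in short steps, Python scripts to look and compute and a tool call to move; the robot and the scene stay as the last step left them, time stands still between calls to the robot, and variables do not carry over. Pictures are saved under pics/ and viewed, and the job is handed in when it is done.

Besides the shell and the picture viewer there is one more tool, called after "Call:" as a command line: name --argument value ..., lists and objects as JSON in quotes. apply_moves: Moves the arm, as the interface text tells. Its arguments: {"type":"object","properties":{"increments":{"type":"array"},"squeeze":{"type":"number"}},"required":["increments"]}

```bash
ls; mkdir -p pics; python3 - <<'E'
from station import *
import cv2,numpy as np
o=get_obs();print(o)
for n in("scene","top"):
    p,d=read_camera(n);cv2.imwrite(f"pics/{n}0.png",p);np.save(f"pics/{n}0.npy",d)
    c=get_calibration(n);print(n,c)
print(get_calibration("wrist"))
E
```

```text
pics
{'t': 0.0, 'q': array([ 1.13191721,  0.47784211,  0.02231653,  1.55648375, -0.01151124,
        1.10928572, -0.08309837]), 'joint_vel': array([ 8.39308306e-04,  6.46566929e-05, -3.66974407e-04,  7.28064675e-04,
        6.62528065e-04, -2.14057856e-04, -3.09313992e-04]), 'joint_torque': array([ 1.39835274e-04, -5.96449399e+01,  1.60800699e+00, -2.81195748e+01,
        1.24574071e-02,  9.38304118e-03, -5.84205623e-05]), 'eef_pos': array([ 0.21902982, -0.63783168,  0.23028346]), 'tool_rot': array([-9.20755587e-04,  9.86350685e-01,  1.64655497e-01, -2.15442142e-04]), 'contact_force': array([ 1.18589728, -0.11324145,  0.23762052]), 'torque': array([-0.0351457 ,  0.03006579,  0.02584291]), 'gripper_width': 1.000630702460711}
scene {'mtx': array([[406.92018558,   0.        , 283.15208128],
       [  0.        , 406.92018558, 211.87348902],
       [  0.        ,   0.        ,   1.        ]]), 'camera_from_world': array([[-0.542325  ,  0.8401622 , -0.00332745,  0.25852188],
       [ 0.55757291,  0.35694525, -0.74946817, -0.25157759],
       [-0.62848711, -0.40831062, -0.66203201,  1.9808
[... 322 characters left out ...]
    [-0.99579261,  0.02112599, -0.08916711,  0.51860847],
       [ 0.08932257,  0.00653138, -0.99598133,  1.59162144],
       [ 0.        ,  0.        ,  0.        ,  1.        ]])}
{'mtx': array([[325.1922621 ,   0.        , 283.4719759 ],
       [  0.        , 325.1922621 , 205.68450307],
       [  0.        ,   0.        ,   1.        ]]), 'T_tool_cam': array([[ 1.70255839e-03, -9.44999865e-01, -3.27066288e-01,
         8.53701452e-02],
       [ 9.99998185e-01,  1.32932940e-03,  1.36467504e-03,
        -1.67897255e-04],
       [-8.54838894e-04, -3.27068018e-01,  9.45000413e-01,
        -1.42147800e-01],
       [ 0.00000000e+00,  0.00000000e+00,  0.00000000e+00,
         1.00000000e+00]])}
```

View pics/scene0.png

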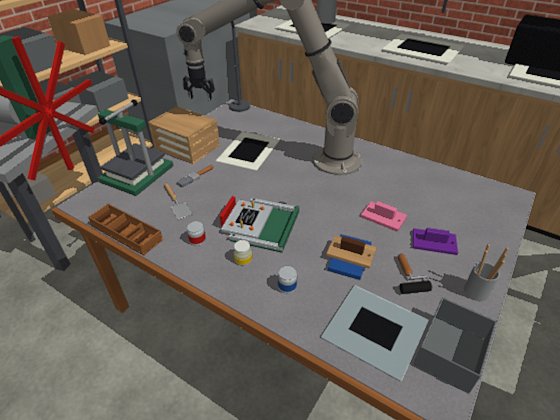

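View pics/top0.png

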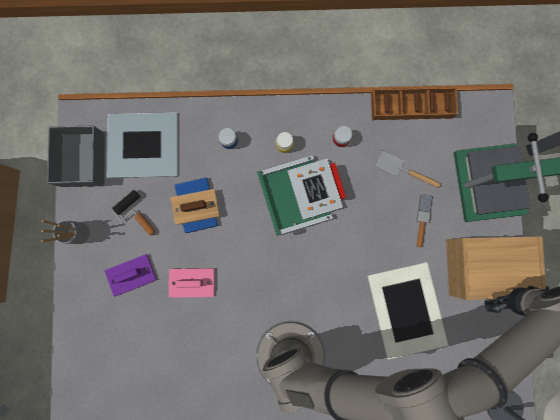

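The top view shows the jig at about (303,195), with the red panel on its right at (337,182), so the bed closes to the left. Three things could be the platen: the wooden one on the blue rest at (195,207), the pink one at (191,283) and the purple one at (130,275). Only the wooden one fits: it is pale wood and sits on the blue rest. Next I'll check an enlarged crop.

```bash
cat > h.py <<'E'
from station import *
import cv2,numpy as np
from scipy.spatial.transform import Rotation as R
def cloud(n,d):
    c=get_calibration(n);K=c["mtx"];T=np.linalg.inv(c["camera_from_world"])
    v,u=np.mgrid[:d.shape[0],:d.shape[1]]
    P=np.stack([(u-K[0,2])/K[0,0]*d,(v-K[1,2])/K[1,1]*d,d],-1)
    return P@T[:3,:3].T+T[:3,3]
def pix2z(n,uv,z):
    c=get_calibration(n);K=c["mtx"];T=np.linalg.inv(c["camera_from_world"])
    uv=np.atleast_2d(uv).astype(float)
    r=np.c_[(uv[:,0]-K[0,2])/K[0,0],(uv[:,1]-K[1,2])/K[1,1],np.ones(len(uv))]@T[:3,:3].T
    s=(z-T[2,3])/r[:,2]
    return T[:3,3]+r*s[:,None]
def toolT(o):
    q=o["tool_rot"];T=np.eye(4);T[:3,:3]=R.from_quat([q[1],q[2],q[3],q[0]]).as_matrix();T[:3,3]=o["eef_pos"];return T
def wpix2z(o,uv,z):
    c=get_calibration("wrist");K=c["mtx"];T=toolT(o)@c["T_tool_cam"]
    uv=np.atleast_2d(uv).astype(float)
    x=(uv[:,0]-K[0,2])/K[0,0];y=(uv[:,1]-K[1,2])/K[1,1];th=np.hypot(x,y);s=np.where(th>1e-9,np.sin(th)/np.maximum(th,1e-9),1)
    r=np.c_[x*s,y*s,np.cos(th)]@T[:3,:3].T
    k=(np.asarray(z)-T[2,3])/r[:,2]
    return T[:3,3]+r*k[:,None]
def wproj(o,P):
    c=get_calibration("wrist");K=c["mtx"];T=np.linalg.inv(toolT(o)@c["T_tool_cam"])
    p=np.atleast_2d(P)@T[:3,:3].T+T[:3,3]
    rr=np.hypot(p[:,0],p[:,1]);th=np.arctan2(rr,p[:,2])
    return np.c_[K[0,0]*th*p[:,0]/rr+K[0,2],K[1,1]*th*p[:,1]/rr+K[1,2]]
E
python3 - <<'E'
from h import *
p=cv2.imread("pics/top0.png");d=np.load("pics/top0.npy")
c=cv2.resize(p[145:245,160:360],None,fx=4,fy=4,interpolation=cv2.INTER_CUBIC);cv2.imwrite("pics/c0.png",c)
read_camera("top")
P=cloud("top",d)
for t in("platen","bed","rest","bed_front","tin_red","jar_yellow","tin_blue"):
    r=outline_of("top",t)
    for x in r[:3]:
        m=x["pixels"];q=P[m]
        rect=cv2.minAreaRect(q[:,:2].astype(np.float32)*1000)
        print(t,round(x["p"],2),np.round(x["extent"]),"z",np.round(np.percentile(q[:,2],[5,50,95]),3),"rect",np.round(rect[0],0),np.round(rect[1]),round(rect[2],1))
E
```

```text
platen 0.9 [196. 206.  48.  31.] z [0.028 0.038 0.085] rect [505. 212.] [434. 157.] 75.7
platen 0.71 [132. 275.  48.  38.] z [0.008 0.016 0.064] rect [353. 342.] [116. 633.] 14.4
platen 0.55 [194. 283.  42.  28.] z [0.008 0.015 0.064] rect [282. 220.] [120. 422.] 9.1
bed 0.87 [318. 189.  59.  63.] z [0.025 0.033 0.069] rect [532. -97.] [200. 337.] 83.6
rest 0.96 [197. 204.  34.  52.] z [0.016 0.023 0.03 ] rect [460. 245.] [438. 192.] 45.5
bed_front 0.87 [317. 189.  55.  59.] z [0.025 0.033 0.069] rect [531. -97.] [200. 336.] 83.6
bed_front 0.18 [196. 204.  39.  53.] z [0.016 0.023 0.029] rect [461. 246.] [441. 192.] 45.5
tin_red 0.71 [198. 204.  42.  52.] z [0.016 0.023 0.029] rect [461. 243.] [439. 185.] 45.9
tin_red 0.57 [339. 137.  19.  22.] z [0.003 0.072 0.08 ] rect [ 582. -112.] [ 66. 488.] 64.9
tin_red 0.3 [319. 187.  57.  58.] z [0.025 0.033 0.069] rect [555. -52.] [217. 323.] 34.0
jar_yellow 0.69 [286. 144.  13.  18.] z [0.025 0.073 0.081] rect [756.   3.] [61. 59.] 46.1
tin_blue 0.71 [228. 137.  22.  23.] z [0.032 0.074 0.082] rect [589. 119.] [471.  61.] 24.6
```

View pics/c0.png

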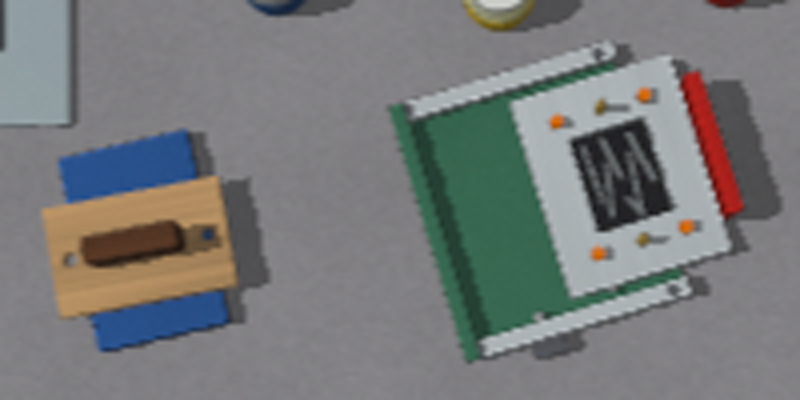

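The crop confirms it: the platen at crop (133,245) is pale wood with a dark bar and lies on the blue rest. The dowels are at crop (602,106) and (645,239), and the red panel is at about (713,145). Next I'll work out the bed frame from the orange pins and the panel, and the platen from its top.

```bash
python3 - <<'E'
from h import *
p=cv2.imread("pics/top0.png").astype(int);d=np.load("pics/top0.npy")
hsv=cv2.cvtColor(p.astype(np.uint8),cv2.COLOR_BGR2HSV)
sub=np.zeros(d.shape,bool);sub[155:230,280:350]=1
m=sub&(hsv[...,0]>6)&(hsv[...,0]<20)&(hsv[...,1]>150)&(hsv[...,2]>120)
n,l,s,c=cv2.connectedComponentsWithStats(m.astype(np.uint8))
pins=[c[i] for i in range(1,n) if s[i,4]>=4];print(np.round(pins,1),s[1:,4])
W=pix2z("top",pins,0.044);print(np.round(W,4))
m=sub&((hsv[...,0]<6)|(hsv[...,0]>174))&(hsv[...,1]>150)
P=cloud("top",d)
q=P[m&(P[...,2]>.06)];print("red",len(q),q.mean(0));print(cv2.minAreaRect((q[:,:2]*1000).astype(np.float32)))
def cr(a):return (np.array(a)+.5)/4-.5+np.array([160,145])
dw=pix2z("top",cr([(602,106),(645,239)]),.066);print("dowels",np.round(dw,4),np.linalg.norm(dw[0]-dw[1]))
# platen
pl=(P[...,2]>.03)&(P[...,2]<.042);pl[:190]=0;pl[:,:168]=0;pl[:,222:]=0;pl[228:]=0
r=cv2.minAreaRect((P[pl][:,:2]*1000).astype(np.float32));print("platen",r)
b=(P[...,2]>.075);b[:190]=0;b[:,:168]=0;b[:,222:]=0;b[228:]=0
r=cv2.minAreaRect((P[b][:,:2]*1000).astype(np.float32));print("bar",r, b.sum(),P[b].mean(0))
print("holes",pix2z("top",cr([(70,260),(208,237)]),.036))
E
```

```text
[[320.7 168. ]
 [298.7 175. ]
 [331.1 201.1]
 [309.3 208. ]] [7 7 8 7]
[[ 0.6599 -0.1235  0.044 ]
 [ 0.6364 -0.0443  0.044 ]
 [ 0.5402 -0.1569  0.044 ]
 [ 0.5173 -0.0789  0.044 ]]
red 157 [ 0.61026757 -0.18012493  0.06994783]
((611.5652465820312, -180.71893310546875), (128.00503540039062, 15.644376754760742), 15.960381507873535)
dowels [[ 0.6457 -0.0839  0.066 ]
 [ 0.5272 -0.1183  0.066 ]] 0.1233298960822186
platen ((526.8794555664062, 328.5349426269531), (125.13301849365234, 167.92782592773438), 3.2782883644104004)
bar ((475.3125915527344, 188.04066467285156), (384.141357421875, 59.827980041503906), 67.83123016357422) 179 [0.52568775 0.3142545  0.15315923]
holes [[0.522247   0.39234389 0.036     ]
 [0.54025468 0.26887225 0.036     ]]
```

```bash
cat >> h.py <<'E'
def plan(o,target,yaw,n,claw):
    """rows from measured pose to target xyz, tool-x yaw (deg), in n rows"""
    T=toolT(o);y0=np.degrees(np.arctan2(T[1,0],T[0,0]));dy=(yaw-y0+180)%360-180
    p=T[:3,3]
    D=(np.array(target)-p)*1000/n
    out=[]
    for i in range(n):
        a=np.radians(y0+dy*i/n)
        x=np.array([np.cos(a),np.sin(a),0]);y=np.array([np.sin(a),-np.cos(a),0])
        out.append([claw,round(float(D@x),1),round(float(D@y),1),round(float(-D[2]),1),round(-dy/n,2)])
    print("yaw0",y0,"dy",dy);print(out)
E
python3 - <<'E'
from h import *
d=np.load("pics/top0.npy");P=cloud("top",d).reshape(-1,3)
A=np.array([.219,-.638]);B=np.array([.625,-.225])
u=(B-A)/np.linalg.norm(B-A)
s=(P[:,:2]-A)@u;w=np.abs((P[:,:2]-A)@[u[1],-u[0]])
for k in np.arange(0,.6,.06):
    q=P[(s>k)&(s<k+.06)&(w<.09)];print(round(k,2),len(q),q[:,2].max() if len(q) else None)
plan(get_obs(),[.627,-.232,.16],106,11,0)
E
```

```text
0.0 2844 0.6577023911336194
0.06 1717 0.654679534878696
0.12 1236 0.15923879822587828
0.18 826 0.028619690922143448
0.24 843 0.028791278222231265
0.3 840 0.025036713293969504
0.36 822 0.011558931960057306
0.42 804 0.012137521596245815
0.48 796 0.027569662970738706
0.54 780 0.08264844906907354
yaw0 18.9513870808512 dy 87.04861291914881
[[0, 47.1, -22.9, 6.5, np.float64(-7.91)], [0, 49.8, -16.2, 6.5, np.float64(-7.91)], [0, 51.5, -9.2, 6.5, np.float64(-7.91)], [0, 52.3, -2.0, 6.5, np.float64(-7.91)], [0, 52.1, 5.2, 6.5, np.float64(-7.91)], [0, 50.9, 12.3, 6.5, np.float64(-7.91)], [0, 48.7, 19.2, 6.5, np.float64(-7.91)], [0, 45.6, 25.7, 6.5, np.float64(-7.91)], [0, 41.6, 31.8, 6.5, np.float64(-7.91)], [0, 36.8, 37.2, 6.5, np.float64(-7.91)], [0, 31.4, 41.9, 6.5, np.float64(-7.91)]]
```

Call:
apply_moves --increments '[0,47,-23,0,-8,0,50,-16,0,-8,0,51.5,-9,0,-8,0,52,-2,0,-8,0,52,5,0,-8,0,51,12,10,-8,0,49,19,12,-8,0,46,26,12,-8,0,42,32,12,-8,0,37,37,12,-8,0,31,42,12,-8]' --squeeze 40

```text
t: 1.88
eef_pos: [0.6258, -0.2163, 0.1608]
tool_rot: [0.004, 0.58, 0.815, -0.002]
contact_force: [0.4, -0.1, 0.1]
gripper_width: -0.0
```

```bash
python3 - <<'E'
from h import *
o=get_obs();print(o['t'],o['eef_pos'],o['gripper_width'],o['q'])
p,d=read_camera("wrist");cv2.imwrite("pics/w1.png",p)
plan(o,[.625,-.232,.045],106,3,0)
E
```

```text
1.875 [ 0.62579556 -0.21630364  0.16078877] -0.00046763151093758216 [ 0.54329382  0.55830936 -0.43655703  1.63421579  0.27797904  1.00501004
  0.34882813]
yaw0 109.07824749256842 dy -3.078247492568437
[[0, -4.9, -2.0, 38.6, np.float64(1.03)], [0, -4.9, -1.9, 38.6, np.float64(1.03)], [0, -4.9, -1.8, 38.6, np.float64(1.03)]]
```

View pics/w1.png

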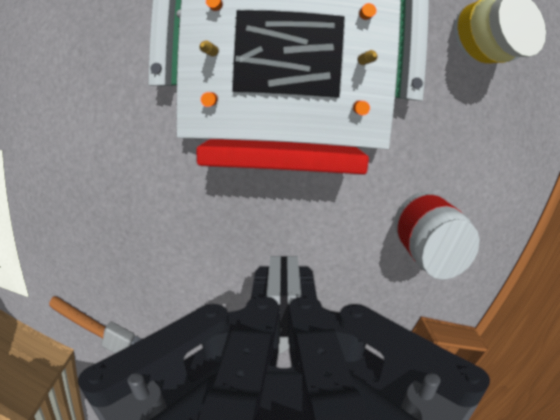

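The wrist view shows the red panel straight ahead, at (195–368,158), with the shut fingers in line at (284,265). The red tin is well to the right, at (440,235). Next I'll go down behind the panel.

Call:
apply_moves --increments '[0,-5,-2,39,1,0,-5,-2,39,1,0,-5,-2,38,1,0,0,0,0,0]'

```text
t: 2.42
eef_pos: [0.6326, -0.2207, 0.041]
tool_rot: [0.004, 0.594, 0.804, 0.002]
contact_force: [0.9, 0.8, 0.9]
gripper_width: 0.005
```

```bash
python3 - <<'E'
from h import *
o=get_obs();print(o['eef_pos'],o['contact_force'])
T=toolT(o);print(np.degrees(np.arctan2(T[1,0],T[0,0])),T[:3,2])
plan(o,[.6138-.961*0+.276*.02,-.188-.02*.961,.04],106,1,0)
E
```

```text
[ 0.63261358 -0.22066137  0.04098628] [0.87262923 0.76755194 0.87918039]
107.06166795911048 [ 8.47719650e-03 -9.97930928e-04 -9.99963570e-01]
yaw0 107.06166795911048 dy -1.0616679591104798
[[0, 16.8, -8.8, 1.0, np.float64(1.06)]]
```

Call:
apply_moves --increments '[0,10,-9,0,1,0,14,0,0,0,0,14,0,0,0,0,14,0,0,0,0,14,0,0,0,0,14,0,0,0]'

```text
t: 3.18
eef_pos: [0.6027, -0.1427, 0.0466]
tool_rot: [0.008, 0.602, 0.798, 0.003]
contact_force: [0.5, -2.1, -0.7]
gripper_width: 0.003
```

```bash
python3 - <<'E'
from h import *
o=get_obs();T=toolT(o);print(o['eef_pos'],o['contact_force'],np.degrees(np.arctan2(T[1,0],T[0,0])),T[:3,2])
x=np.array([-.276,.961]);print((o['eef_pos'][:2]-[.6138,-.188])@x,(o['eef_pos'][:2]-[.6138,-.188])@[.961,.276])
p,d=read_camera("wrist");cv2.imwrite("pics/w2.png",p)
E
```

```text
[ 0.60269795 -0.1426588   0.04660611] [ 0.46292716 -2.12821564 -0.65625994] 105.96175973524586 [ 0.01649603 -0.00400122 -0.99985593]
0.046637056510230514 0.0018451038766251794
```

View pics/w2.png

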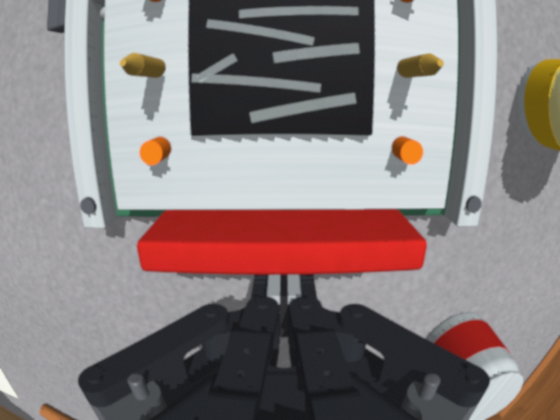

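Call:
apply_moves --increments '[0,10,0,2,0,0,10,0,2,0,0,10,0,1,0]'

```text
t: 3.6
eef_pos: [0.5989, -0.1245, 0.0442]
tool_rot: [0.017, 0.604, 0.797, 0.0]
contact_force: [9.5, -32.1, -0.2]
gripper_width: -0.005
```

Call:
apply_moves --increments '[0,8,0,1,0,0,8,0,1,0]'

```text
t: 3.85
eef_pos: [0.599, -0.1251, 0.0443]
tool_rot: [0.025, 0.609, 0.793, -0.004]
contact_force: [4.4, -17.3, 3.8]
gripper_width: -0.005
```

```bash
python3 - <<'E'
from h import *
o=get_obs();T=toolT(o);print(o['eef_pos'],o['contact_force'],T[:3,2])
p,d=read_camera("wrist");cv2.imwrite("pics/w3.png",p)
p,d=read_camera("top");cv2.imwrite("pics/top3.png",cv2.resize(p[130:250,230:380],None,fx=5,fy=5,interpolation=cv2.INTER_CUBIC))
E
```

```text
[ 0.59903742 -0.12513749  0.0443241 ] [  4.42736509 -17.33576057   3.84586264] [ 0.0359997  -0.03681006 -0.99867364]
```

View pics/top3.png

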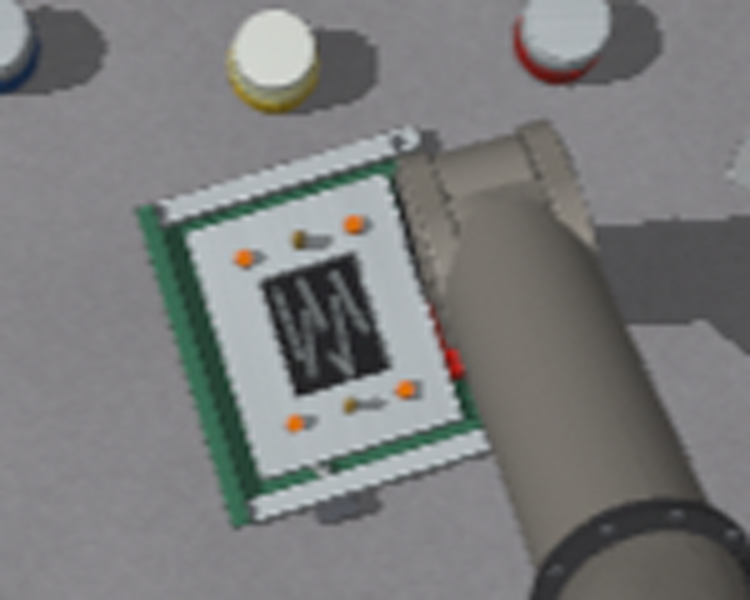

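View pics/w3.png

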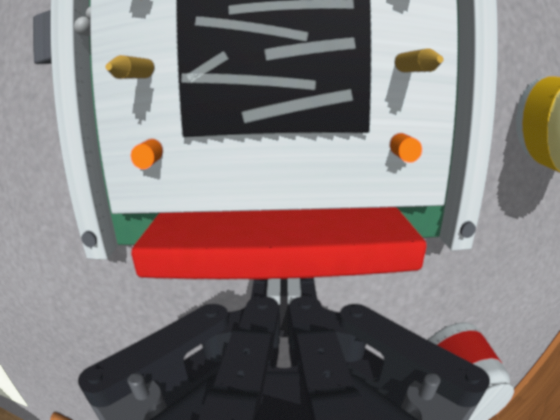

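```bash
cat >> h.py <<'E'
def toppins():
    p,d=read_camera("top");hsv=cv2.cvtColor(p,cv2.COLOR_BGR2HSV)
    sub=np.zeros(d.shape,bool);sub[155:230,265:350]=1
    m=sub&(hsv[...,0]>6)&(hsv[...,0]<20)&(hsv[...,1]>150)&(hsv[...,2]>120)
    n,l,s,c=cv2.connectedComponentsWithStats(m.astype(np.uint8))
    pins=[c[i] for i in range(1,n) if s[i,4]>=4]
    return pix2z("top",pins,0.044)
E
python3 - <<'E'
from h import *
W=toppins();print(W,W.mean(0));m=W.mean(0)[:2]-[.5885,-.1009];print(m@[-.276,.961],m@[.961,.276])
E
```

```text
[[ 0.63808372 -0.04893489  0.044     ]
 [ 0.61633231  0.0282779   0.044     ]
 [ 0.51936697 -0.08427776  0.044     ]
 [ 0.49757267 -0.00471361  0.044     ]] [ 0.56783892 -0.02741209  0.044     ]
0.07632433669008366 0.000427364048614709
```

```bash
python3 - <<'E'
from h import *
p,d=read_camera("top");P=cloud("top",d).reshape(-1,3)
c=np.array([.5678,-.0274]);x=np.array([-.276,.961]);y=np.array([-.961,-.276])
s=(P[:,:2]-c)@x;w=(P[:,:2]-c)@y
k=(np.abs(w)<60e-3)&(s>.05)&(s<.125)
o=np.argsort(s[k]);S=s[k][o];Z=P[k,2][o]
for a in np.arange(.05,.125,.003):
    q=Z[(S>=a)&(S<a+.003)];print(round(a*1000),len(q),np.round(np.percentile(q,[10,50,90])*1000,0) if len(q) else '')
E
```

```text
50 27 [26. 29. 33.]
53 25 [28. 31. 35.]
56 27 [27. 32. 35.]
59 29 [25. 30. 35.]
62 28 [26. 32. 36.]
65 27 [25. 30. 33.]
68 29 [26. 30. 35.]
71 32 [13. 30. 36.]
74 25 [ 7. 12. 17.]
77 29 [ 9. 12. 16.]
80 27 [ 6. 11. 18.]
83 26 [ 7. 13. 18.]
86 29 [ 9. 14. 17.]
89 25 [14. 33. 42.]
92 28 [31. 36. 41.]
95 28 [33. 35. 40.]
98 27 [32. 35. 40.]
101 26 [28. 36. 41.]
104 26 [-3.  1.  5.]
107 29 [-3. -0.  5.]
110 28 [-4. -1.  4.]
113 25 [-6.  2.  5.]
116 27 [-5.  0.  5.]
119 27 [-4.  1.  7.]
122 27 [-5.  0.  5.]
```

Call:
apply_moves --increments '[0,-10,0,0,0,0,-20,0,-5,0,0,-10,0,-40,0,0,0,0,-40,0]'

```text
t: 4.55
eef_pos: [0.604, -0.1601, 0.1285]
tool_rot: [0.021, 0.609, 0.793, -0.004]
contact_force: [0.2, 0.6, 0.1]
gripper_width: -0.001
```

```bash
python3 - <<'E'
from h import *
o=get_obs();T=toolT(o);print(o['eef_pos'],o['contact_force'],T[:3,2],o['q'])
W=toppins();print(W.mean(0));m=W.mean(0)[:2]-[.5885,-.1009];print(m@[-.276,.961],m@[.961,.276])
p,d=read_camera("wrist");cv2.imwrite("pics/w4.png",p)
E
```

```text
[ 0.6040129  -0.16009358  0.12853963] [0.2124655  0.58350844 0.14218433] [ 0.02806661 -0.0321828  -0.99908785] [ 0.44841383  0.52109965 -0.40620618  1.77733521  0.29945477  0.86980843
  0.16180601]
[ 0.56783892 -0.02741209  0.044     ]
0.07632433669008366 0.000427364048614709
```

View pics/w4.png

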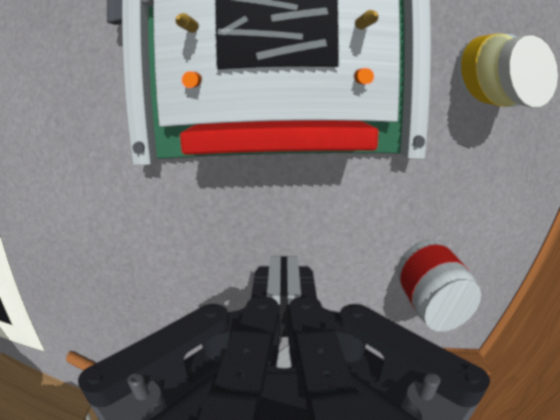

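```bash
python3 - <<'E'
from h import *
p,d=read_camera("top");P=cloud("top",d).reshape(-1,3);cv2.imwrite("pics/top4.png",cv2.resize(p[150:250,250:370],None,fx=6,fy=6,interpolation=cv2.INTER_CUBIC))
c=np.array([.5678,-.0274]);x=np.array([-.276,.961]);y=np.array([-.961,-.276])
s=(P[:,:2]-c)@x;w=(P[:,:2]-c)@y
for lo,hi in((65,130),(-130,-65)):
  k=(w*1e3>lo)&(w*1e3<hi)
  for a in np.arange(-.125,.125,.004):
    q=P[k&(s>=a)&(s<a+.004),2]
    if len(q) and (a<-.07 or a>.08):print(lo,round(a*1000),len(q),np.round(np.percentile(q,[10,50,90])*1000,0))
E
```

```text
65 -125 57 [ -3. 567. 592.]
65 -121 58 [ -1. 570. 595.]
65 -117 62 [ -2. 573. 601.]
65 -113 60 [  1. 575. 603.]
65 -109 58 [  2. 579. 602.]
65 -105 59 [  9. 578. 605.]
65 -101 67 [ 11. 578. 605.]
65 -97 62 [ 12. 575. 607.]
65 -93 70 [ 12. 574. 608.]
65 -89 68 [ 13. 574. 606.]
65 -85 68 [ 10. 572. 607.]
65 -81 68 [  9. 571. 601.]
65 -77 74 [ 24. 565. 601.]
65 -73 75 [ 27. 558. 596.]
65 83 20 [ 3. 12. 30.]
65 87 19 [ 8. 15. 36.]
65 91 21 [ 2. 36. 38.]
65 95 21 [ 5. 36. 41.]
65 99 19 [25. 37. 44.]
65 103 20 [-0.  3. 33.]
65 107 19 [-5.  0.  5.]
65 111 20 [-5. -1.  5.]
65 115 20 [-4.  0.  3.]
65 119 20 [-3.  1.  4.]
65 123 20 [-2. -1.  8.]
-130 -125 20 [-4.  1.  4.]
-130 -121 22 [-3. -0.  4.]
-130 -117 16 [-3.  1.  6.]
-130 -113 18 [-1.  4.  6.]
-130 -109 11 [ 1.  7. 26.]
-130 -105 18 [ 8. 16. 31.]
-130 -101 19 [ 6. 14. 27.]
-130 -97 12 [ 7. 14. 28.]
-130 -93 17 [ 5. 16. 31.]
-130 -89 19 [ 7. 15. 33.]
-130 -85 15 [12. 18. 30.]
-130 -81 19 [ 6. 17. 30.]
-130 -77 18 [ 6. 28. 34.]
-130 -73 15 [16. 28. 37.]
-130 83 21 [ 5. 13. 33.]
-130 87 17 [ 6. 28. 41.]
-130 91 17 [22. 38. 43.]
-130 95 19 [33. 37. 40.]
-130 99 18 [30. 34. 41.]
-130 103 19 [-2. -0. 11.]
-130 107 19 [-6. -0.  7.]
-130 111 19 [-5.  1.  5.]
-130 115 19 [-4.  1.  4.]
-130 119 20 [-4. -1.  6.]
-130 123 19 [-3.  1.  7.]
```

View pics/top4.png

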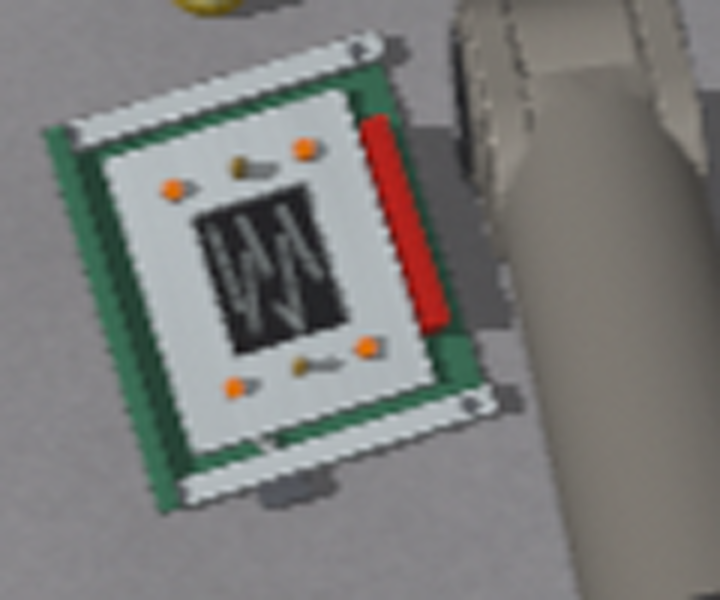

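The bed is home. Three checks agree:
- It moved 76 mm and then stopped against more than 30 N, well above the 8 N detent.
- The base now runs from −107 to +104 mm about the seat.
- It stayed put when I backed off.

Next is the platen.

```bash
python3 - <<'E'
from h import *
plan(get_obs(),[.531,.331,.20],98.3,12,85)
E
```

```text
yaw0 104.95037385271911 dy -6.650373852719099
[[85, 41.1, 4.5, -5.8, np.float64(0.55)], [85, 41.1, 4.1, -5.8, np.float64(0.55)], [85, 41.2, 3.7, -5.8, np.float64(0.55)], [85, 41.2, 3.3, -5.8, np.float64(0.55)], [85, 41.2, 2.9, -5.8, np.float64(0.55)], [85, 41.3, 2.5, -5.8, np.float64(0.55)], [85, 41.3, 2.1, -5.8, np.float64(0.55)], [85, 41.3, 1.7, -5.8, np.float64(0.55)], [85, 41.3, 1.3, -5.8, np.float64(0.55)], [85, 41.3, 0.9, -5.8, np.float64(0.55)], [85, 41.3, 0.5, -5.8, np.float64(0.55)], [85, 41.3, 0.1, -5.8, np.float64(0.55)]]
```

Call:
apply_moves --increments '[85,35,4,-9,0.5,85,42,4,-8,0.5,85,42,4,-8,0.5,85,42,3,-8,0.5,85,42,3,-8,0.5,85,42,2,-8,0.5,85,42,2,-8,0.5,85,42,2,-8,0.5,85,42,1,-8,0.5,85,42,1,-8,0.5,85,42,0,-8,0.5,85,42,0,0,0.5]'

```text
t: 6.2
eef_pos: [0.5113, 0.35, 0.1862]
tool_rot: [0.013, 0.651, 0.759, -0.011]
contact_force: [-0.1, -1.0, -0.3]
gripper_width: 0.993
```

Call:
apply_moves --increments '[85,0,0,0,0]'

```text
t: 6.32
eef_pos: [0.508, 0.3547, 0.1848]
tool_rot: [0.011, 0.648, 0.762, -0.011]
contact_force: [-0.1, -1.3, 0.3]
gripper_width: 0.994
```

```bash
python3 - <<'E'
from h import *
o=get_obs();T=toolT(o);print(o['t'],o['eef_pos'],T[:3,2],np.degrees(np.arctan2(T[1,0],T[0,0])),o['gripper_width'])
p,d=read_camera("wrist");cv2.imwrite("pics/w5.png",p);np.save("pics/w5.npy",d)
import pickle;pickle.dump(o,open("o5.pkl","wb"))
E
```

```text
6.325 [0.5079538  0.35465631 0.18475405] [ 0.0027556  -0.03173683 -0.99949246] 99.21385412052781 0.9939246397563106
```

View pics/w5.png

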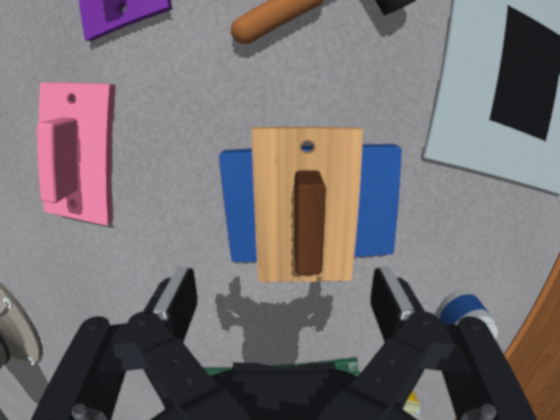

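```bash
python3 - <<'E'
from h import *
import pickle;o=pickle.load(open("o5.pkl","rb"))
c=wpix2z(o,[(252,127),(362,127),(353,282),(259,282)],.036);print(c.round(4),c.mean(0))
print([np.linalg.norm(c[i]-c[i-1]) for i in range(4)])
print("hole",wpix2z(o,[(307,146)],.036),"bar",wpix2z(o,[(296,172),(324,172),(322,274),(296,274)],.084))
print("bed tcp proj",wproj(o,o['eef_pos'][None]))
p=cv2.imread("pics/w5.png");cv2.imwrite("pics/c5.png",cv2.resize(p[110:300,200:420],None,fx=3.5,fy=3.5,interpolation=cv2.INTER_CUBIC))
E
```

```text
[[0.4725 0.4031 0.036 ]
 [0.5696 0.4203 0.036 ]
 [0.6007 0.2588 0.036 ]
 [0.5005 0.2436 0.036 ]] [0.53582713 0.33144537 0.036     ]
[np.float64(0.16195695882529618), np.float64(0.09862916833221674), np.float64(0.16442206430356915), np.float64(0.10138580376163367)]
hole [[0.52368776 0.39392995 0.036     ]] bar [[0.51422309 0.38081152 0.084     ]
 [0.53543553 0.38442533 0.084     ]
 [0.55303562 0.29413202 0.084     ]
 [0.53040004 0.29069926 0.084     ]]
bed tcp proj [[281.43714729 271.93904259]]
```

View pics/c5.png

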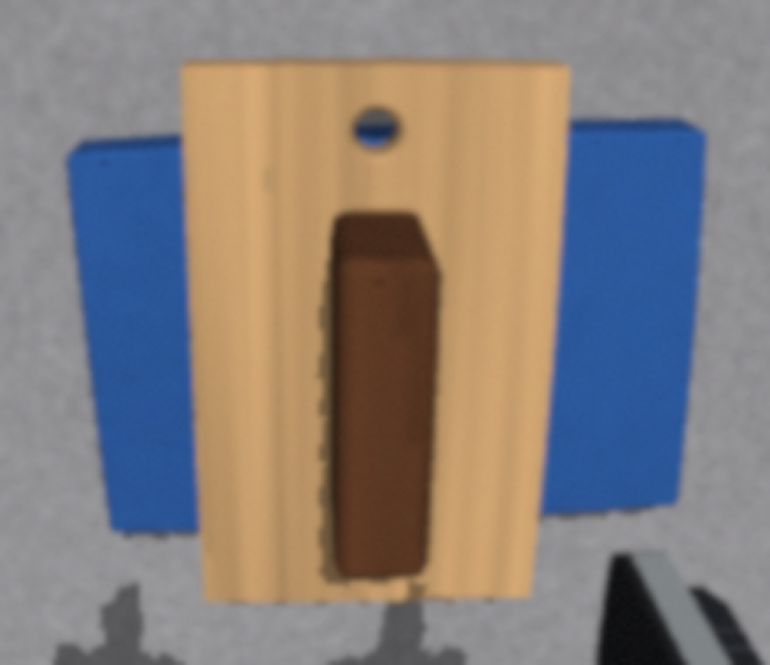

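```bash
python3 - <<'E'
from h import *
import pickle;o=pickle.load(open("o5.pkl","rb"))
b=wpix2z(o,[(296.6,184.9),(324.3,184.9),(321.4,274.9),(296.6,274.9)],.084);print(b.round(4),b.mean(0))
e=(b[0]+b[1]-b[2]-b[3])/2;print(np.linalg.norm(e),np.degrees(np.arctan2(e[1],e[0])))
f=lambda a:200+(a+.5)/3.5-.5
g=lambda a:110+(a+.5)/3.5-.5
c=wpix2z(o,[(f(a),g(b)) for a,b in[(183,63),(570,66),(530,597),(204,601)]],.036);print(c.round(4),c.mean(0))
e=(c[0]+c[1]-c[2]-c[3])/2;print(np.linalg.norm(e),np.degrees(np.arctan2(e[1],e[0])))
print("hole",wpix2z(o,[(f(377),g(126))],.036))
# top cam again
p,d=read_camera("top");P=cloud("top",d);r=outline_of("top","platen")
w=np.zeros(d.shape,bool);w[185:230,165:225]=1
x,y=np.meshgrid(range(560),range(420))
cv2.imwrite("pics/top5.png",cv2.resize(p[180:235,160:235],None,fx=10,fy=10,interpolation=cv2.INTER_CUBIC))
E
```

```text
[[0.5165 0.3707 0.084 ]
 [0.5377 0.3743 0.084 ]
 [0.5527 0.2931 0.084 ]
 [0.5311 0.2898 0.084 ]] [0.53450402 0.33199258 0.084     ]
0.08235154638117577 100.35201417889274
[[0.4725 0.4025 0.036 ]
 [0.5704 0.419  0.036 ]
 [0.5979 0.2608 0.036 ]
 [0.4992 0.2442 0.036 ]] [0.53501891 0.33164894 0.036     ]
0.16055827359492256 99.73402407210081
hole [[0.52394587 0.39430735 0.036     ]]
```

View pics/top5.png

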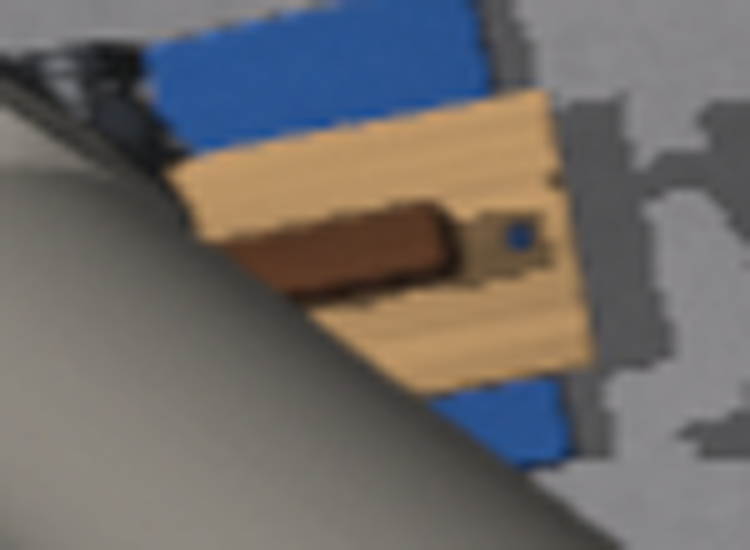

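```bash
python3 - <<'E'
from h import *
plan(get_obs(),[.5345,.3315,.11],100,6,85)
E
```

```text
yaw0 98.8093486979254 dy 1.190651302074599
[[85, -3.5, 3.4, 12.5, np.float64(-0.2)], [85, -3.5, 3.4, 12.5, np.float64(-0.2)], [85, -3.5, 3.4, 12.5, np.float64(-0.2)], [85, -3.5, 3.4, 12.5, np.float64(-0.2)], [85, -3.5, 3.4, 12.5, np.float64(-0.2)], [85, -3.6, 3.4, 12.5, np.float64(-0.2)]]
```

Call:
apply_moves --increments '[85,-3.5,3.5,12.5,0,85,-3.5,3.5,12.5,0,85,-3.5,3.5,12.5,-0.5,85,-3.5,3.5,12.5,-0.5,85,-3.5,3.5,12.5,0,85,-3.5,3.5,12,0,85,0,0,0,0]'

```text
t: 7.35
eef_pos: [0.5383, 0.3218, 0.1037]
tool_rot: [0.013, 0.646, 0.763, -0.014]
contact_force: [0.6, 0.6, -0.3]
gripper_width: 0.991
```

```bash
python3 - <<'E'
from h import *
import pickle
o=get_obs();T=toolT(o);print(o['t'],o['eef_pos'],T[:3,2],np.degrees(np.arctan2(T[1,0],T[0,0])))
p,d=read_camera("wrist");cv2.imwrite("pics/w6.png",p)
pickle.dump(o,open("o6.pkl","wb"))
plan(o,[.5345,.3315,.045],100,5,85)
E
```

```text
7.35 [0.53828701 0.32183305 0.10371378] [ 0.00181231 -0.03926604 -0.99922715] 99.50367001162763
yaw0 99.50367001162763 dy 0.4963299883723664
[[85, 2.0, -0.4, 11.7, np.float64(-0.1)], [85, 2.0, -0.4, 11.7, np.float64(-0.1)], [85, 2.0, -0.4, 11.7, np.float64(-0.1)], [85, 2.0, -0.4, 11.7, np.float64(-0.1)], [85, 2.0, -0.4, 11.7, np.float64(-0.1)]]
```

View pics/w6.png

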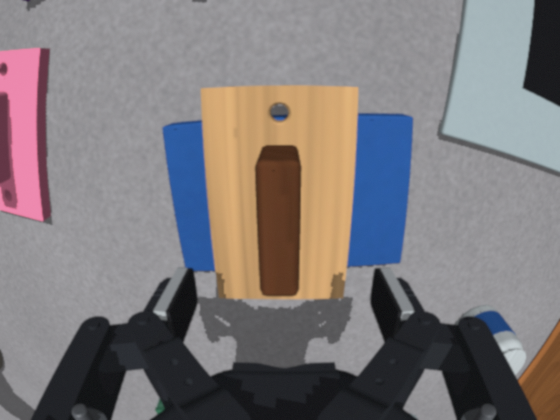

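```bash
python3 - <<'E'
from h import *
import pickle;o=pickle.load(open("o6.pkl","rb"))
b=wpix2z(o,[(257,170),(300,170),(298,295),(260,295)],.084);print(b.round(4),b.mean(0))
e=(b[0]+b[1]-b[2]-b[3])/2;print(np.linalg.norm(e),np.degrees(np.arctan2(e[1],e[0])))
c=wpix2z(o,[(202,88),(358,87),(347,298),(217,298)],.036);print(c.round(4),c.mean(0))
e=(c[0]+c[1]-c[2]-c[3])/2;print(np.linalg.norm(e),np.degrees(np.arctan2(e[1],e[0])))
m=b.mean(0)
plan(o,[m[0],m[1],.045],100,5,85)
E
```

```text
[[0.5181 0.3667 0.084 ]
 [0.5395 0.3703 0.084 ]
 [0.5528 0.2942 0.084 ]
 [0.5302 0.2902 0.084 ]] [0.53515843 0.33035292 0.084     ]
0.07731550287756618 99.44589443216714
[[0.4732 0.4016 0.036 ]
 [0.5704 0.4184 0.036 ]
 [0.601  0.2614 0.036 ]
 [0.498  0.2435 0.036 ]] [0.53563031 0.33124193 0.036     ]
0.15997014179673116 99.96977510643391
yaw0 99.50367001162763 dy 0.4963299883723664
[[85, 1.8, -0.3, 11.7, np.float64(-0.1)], [85, 1.8, -0.3, 11.7, np.float64(-0.1)], [85, 1.8, -0.3, 11.7, np.float64(-0.1)], [85, 1.8, -0.3, 11.7, np.float64(-0.1)], [85, 1.8, -0.3, 11.7, np.float64(-0.1)]]
```

Call:
apply_moves --increments '[85,2.2,0,12,0,85,2.2,0,12,-0.5,85,2.2,0,12,0,85,2.2,0,12,0,85,2.2,0,10,0,85,0,0,0,0]'

```text
t: 8.15
eef_pos: [0.5358, 0.3333, 0.0423]
tool_rot: [0.013, 0.642, 0.767, -0.013]
contact_force: [0.3, 0.3, -0.1]
gripper_width: 0.995
```

```bash
python3 - <<'E'
from h import *
o=get_obs();T=toolT(o);print(o['t'],o['eef_pos'],T[:3,2],np.degrees(np.arctan2(T[1,0],T[0,0])),o['contact_force'])
plan(o,[.535,.331,.045],99.7,1,85)
E
```

```text
8.15 [0.53581171 0.33326191 0.04230663] [ 0.00287784 -0.03734232 -0.99929839] 100.17725180968448 [ 0.28795999  0.30449737 -0.12950933]
yaw0 100.17725180968448 dy -0.4772518096844749
[[85, -2.1, -1.2, -2.7, np.float64(0.48)]]
```

Call:
apply_moves --increments '[85,-2,0,-2,0,10,0,0,0,0,10,0,0,0,0,10,0,0,0,0,10,0,0,0,0,10,0,0,0,0]' --squeeze 80

```text
t: 8.9
eef_pos: [0.5371, 0.3316, 0.0461]
tool_rot: [0.013, 0.642, 0.767, -0.012]
contact_force: [-0.7, -1.1, -1.6]
gripper_width: 0.271
```

Call:
apply_moves --increments '[10,0,0,0,0,10,0,0,0,0]'

```text
t: 9.15
eef_pos: [0.5371, 0.3316, 0.0461]
tool_rot: [0.014, 0.642, 0.767, -0.012]
contact_force: [-0.8, -0.4, 0.6]
gripper_width: 0.27
```

```bash
python3 - <<'E'
from h import *
o=get_obs();T=toolT(o);print(o['t'],o['eef_pos'],T[:3,2],np.degrees(np.arctan2(T[1,0],T[0,0])),o['contact_force'],o['torque'],o['gripper_width']*85)
p,d=read_camera("wrist");cv2.imwrite("pics/w7.png",p)
E
```

```text
9.15 [0.53709977 0.33160552 0.04610777] [ 0.00499818 -0.03610923 -0.99933535] 100.1385976769798 [-0.768892   -0.43227221  0.5528025 ] [-0.05978917  0.19632677 -0.0550845 ] 22.927788914790433
```

View pics/w7.png

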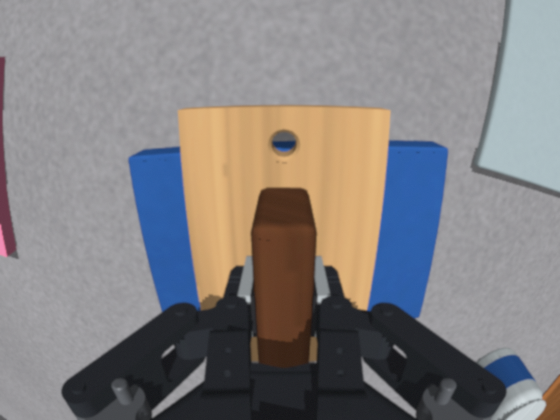

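Gripped at 23 mm, and the far hole shows at (285,143). Next I'll work out where the platen sits in the tool frame.

```bash
cat > grip.py <<'E'
from h import *
o=get_obs();T=toolT(o)
p=cv2.imread("pics/w7.png")
cv2.imwrite("pics/c7.png",cv2.resize(p[90:310,170:400],None,fx=3,fy=3,interpolation=cv2.INTER_CUBIC))
h=wpix2z(o,[(285,142.8)],.036)[0]
c=wpix2z(o,[(180,110),(389,109.5)],.036)
bt=wpix2z(o,[(252,236),(316,236)],.084)
print("hole",h,"corners",c,np.linalg.norm(c[0]-c[1]),"bar end",bt,np.linalg.norm(bt[0]-bt[1]))
iT=np.linalg.inv(T)
f=lambda P:(np.atleast_2d(P)@iT[:3,:3].T+iT[:3,3])*1000
print("in tool hole",f(h),"corners",f(c),"bar",f(bt))
e=c[1]-c[0];print("platen x dir",np.degrees(np.arctan2(e[1],e[0])))
e=f(c)[1]-f(c)[0];print("in tool",np.degrees(np.arctan2(e[1],e[0])))
E
python3 grip.py
```

```text
hole [0.52752836 0.3941758  0.036     ] corners [[0.47617697 0.40198409 0.036     ]
 [0.57242491 0.41968566 0.036     ]] 0.09786220045382626 bar end [[0.52033696 0.36859241 0.084     ]
 [0.54226824 0.37256204 0.084     ]] 0.022287637359151548
in tool hole [[63.55663989  1.63790387  7.78967212]] corners [[ 80.27830939 -47.53556795   7.25156122]
 [ 80.74670027  50.32538494   7.09412024]] bar [[ 37.91010927 -10.01559891 -39.29193288]
 [ 37.9539874   12.27196998 -39.3255039 ]]
platen x dir 10.42117096924857
in tool 89.72576788957561
```

View pics/c7.png

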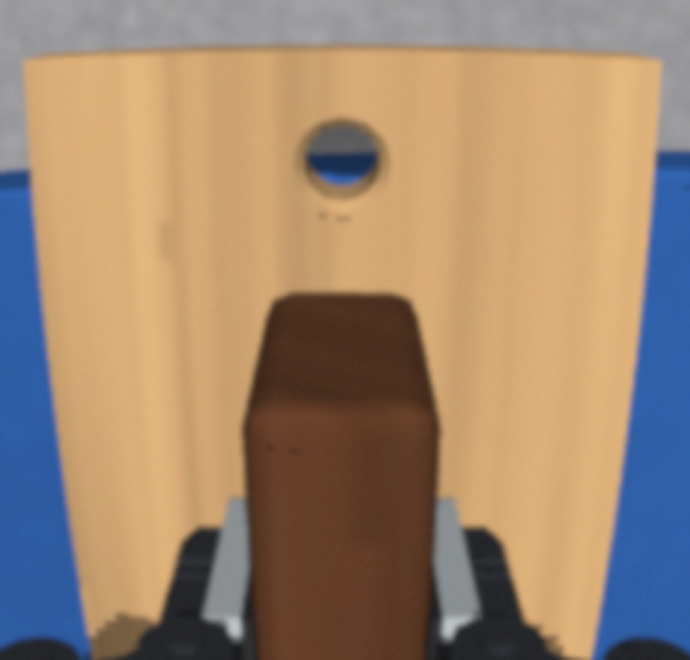

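```bash
python3 - <<'E'
from h import *
for f,e,q,box in(("w3",[.59904,-.12514,.04432],[.025,.609,.793,-.004],None),("w4",[.60401,-.16009,.12854],[.021,.609,.793,-.004],None)):
    q=np.array(q)/np.linalg.norm(q);o=dict(eef_pos=np.array(e),tool_rot=q)
    t={"w3":[(110,67),(438,60)],"w4":[(179,18),(374,15)]}[f]
    w=wpix2z(o,t,.066);print(f,w.round(4),np.linalg.norm(w[0]-w[1]),w.mean(0),np.degrees(np.arctan2(*(w[1]-w[0])[[1,0]])))
    p=cv2.imread(f"pics/{f}.png")
    cv2.imwrite(f"pics/c_{f}.png",cv2.resize(p[0:160,90:460],None,fx=2.1,fy=2.1,interpolation=cv2.INTER_CUBIC))
E
```

```text
w3 [[ 0.5099 -0.0439  0.066 ]
 [ 0.6291 -0.0099  0.066 ]] 0.12394601258298468 [ 0.56950704 -0.02692036  0.066     ] 15.941292676233962
w4 [[ 0.5089 -0.0451  0.066 ]
 [ 0.6244 -0.0125  0.066 ]] 0.11999872476136823 [ 0.56666603 -0.02877695  0.066     ] 15.787499468118625
```

View pics/c_w3.png

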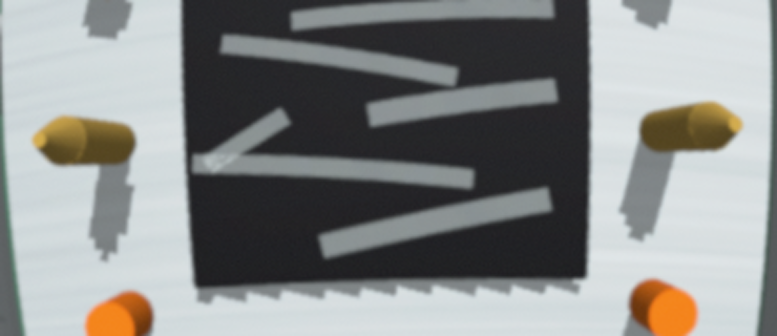

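```bash
python3 - <<'E'
from h import *
plan(get_obs(),[.535,.25,.15],80,4,10)
E
```

```text
yaw0 100.14675760772782 dy -20.146757607727807
[[10, -20.0, -4.1, -26.0, np.float64(5.04)], [10, -20.3, -2.3, -26.0, np.float64(5.04)], [10, -20.4, -0.5, -26.0, np.float64(5.04)], [10, -20.4, 1.3, -26.0, np.float64(5.04)]]
```

The wrist and top views agree on the seat: about (0.569, −0.027) at yaw 16°. Next, lift.

Call:
apply_moves --increments '[10,0,0,-8,0,10,0,0,-20,0,10,0,0,-30,0,10,0,0,-30,0,10,0,0,-12,0,10,0,0,0,0]'

```text
t: 9.95
eef_pos: [0.5358, 0.3345, 0.1511]
tool_rot: [0.013, 0.642, 0.767, -0.013]
contact_force: [-0.5, -0.8, -3.4]
gripper_width: 0.275
```

```bash
python3 - <<'E'
from h import *
o=get_obs();T=toolT(o);print(o['t'],o['eef_pos'],T[:3,2],o['contact_force'],o['torque'],o['gripper_width']*85)
p,d=read_camera("wrist");cv2.imwrite("pics/w8.png",p)
plan(get_obs(),[.555,-.02,.17],16,12,10)
E
```

```text
9.95 [0.5358007  0.33449412 0.15110704] [ 0.00365885 -0.03722983 -0.99930003] [-0.50828338 -0.82433796 -3.44157283] [ 0.01264929 -0.00408965 -0.01734012] 23.402270446324255
yaw0 100.17020034449504 dy -84.17020034449504
[[10, -29.3, -3.6, -1.6, np.float64(7.01)], [10, -29.6, -0.0, -1.6, np.float64(7.01)], [10, -29.3, 3.6, -1.6, np.float64(7.01)], [10, -28.7, 7.2, -1.6, np.float64(7.01)], [10, -27.6, 10.6, -1.6, np.float64(7.01)], [10, -26.1, 13.9, -1.6, np.float64(7.01)], [10, -24.2, 17.0, -1.6, np.float64(7.01)], [10, -21.9, 19.8, -1.6, np.float64(7.01)], [10, -19.4, 22.3, -1.6, np.float64(7.01)], [10, -16.5, 24.5, -1.6, np.float64(7.01)], [10, -13.4, 26.4, -1.6, np.float64(7.01)], [10, -10.1, 27.8, -1.6, np.float64(7.01)]]
```

View pics/w8.png

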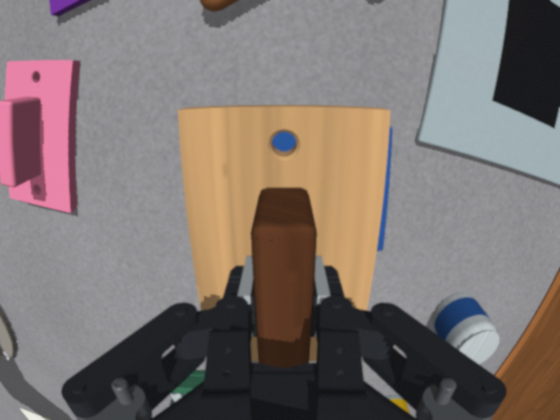

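```bash
python3 - <<'E'
from h import *
plan(get_obs(),[.511,-.044,.165],16,12,10)
E
```

```text
yaw0 100.17020034449504 dy -84.17020034449504
[[10, -30.7, -7.6, -1.2, np.float64(7.01)], [10, -31.4, -3.8, -1.2, np.float64(7.01)], [10, -31.6, 0.1, -1.2, np.float64(7.01)], [10, -31.3, 3.9, -1.2, np.float64(7.01)], [10, -30.6, 7.7, -1.2, np.float64(7.01)], [10, -29.5, 11.4, -1.2, np.float64(7.01)], [10, -27.8, 14.9, -1.2, np.float64(7.01)], [10, -25.8, 18.2, -1.2, np.float64(7.01)], [10, -23.4, 21.2, -1.2, np.float64(7.01)], [10, -20.6, 23.9, -1.2, np.float64(7.01)], [10, -17.5, 26.3, -1.2, np.float64(7.01)], [10, -14.2, 28.2, -1.2, np.float64(7.01)]]
```

Call:
apply_moves --increments '[10,-25,-6,-1,6,10,-31,-4,-1,7,10,-31.5,0,-1,7,10,-31.5,4,-1,7,10,-30.5,8,-1,7,10,-29.5,11,-1,7,10,-28,15,-1,7,10,-26,18,-1,7,10,-23.5,21,-1,7,10,-20.5,24,-1,7,10,-17.5,26,-1,7,10,-10,20,-1,5]'

```text
t: 11.5
eef_pos: [0.4996, -0.0403, 0.1627]
tool_rot: [0.02, 0.989, 0.146, -0.015]
contact_force: [0.2, 0.5, -4.3]
gripper_width: 0.27
```

Call:
apply_moves --increments '[10,0,0,0,0,10,0,0,0,0]'

```text
t: 11.75
eef_pos: [0.4989, -0.0411, 0.1618]
tool_rot: [0.02, 0.989, 0.145, -0.016]
contact_force: [0.2, 0.2, -3.9]
gripper_width: 0.268
```

```bash
python3 - <<'E'
from h import *
import pickle
o=get_obs();T=toolT(o);print(o['t'],o['eef_pos'],T[:3,:3],np.degrees(np.arctan2(T[1,0],T[0,0])),o['contact_force'],o['torque'],o['gripper_width']*85,o['q'])
p,d=read_camera("wrist");cv2.imwrite("pics/w9.png",p);pickle.dump(o,open("o9.pkl","wb"))
E
```

```text
11.75 [ 0.49889182 -0.04109262  0.16177017] [[ 0.95738683  0.28770691 -0.02520308]
 [ 0.28646572 -0.95709039 -0.04376506]
 [-0.03671314  0.03468028 -0.9987239 ]] 16.658038701940722 [ 0.17137908  0.19515552 -3.92065235] [ 0.06997191 -0.10839168 -0.00604504] 22.800883701148447 [ 0.03958411  0.29397646 -0.12979233  2.01258873  0.10350978  0.86891825
 -1.43277395]
```

View pics/w9.png

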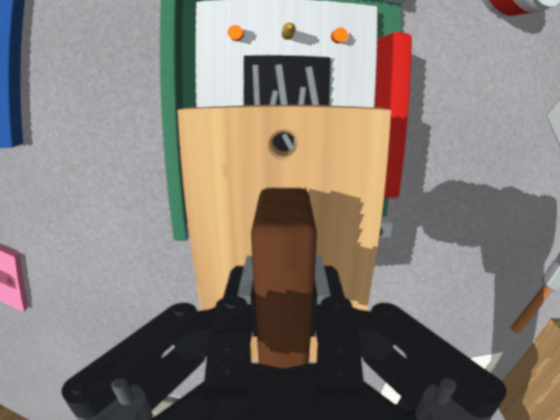

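```bash
python3 - <<'E'
from h import *
import pickle
o=pickle.load(open("o9.pkl","rb"));p=cv2.imread("pics/w9.png")
cv2.imwrite("pics/c9.png",cv2.resize(p[0:160,170:410],None,fx=3.3,fy=3.3,interpolation=cv2.INTER_CUBIC))
E
```

```text
(no output)
```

View pics/c9.png

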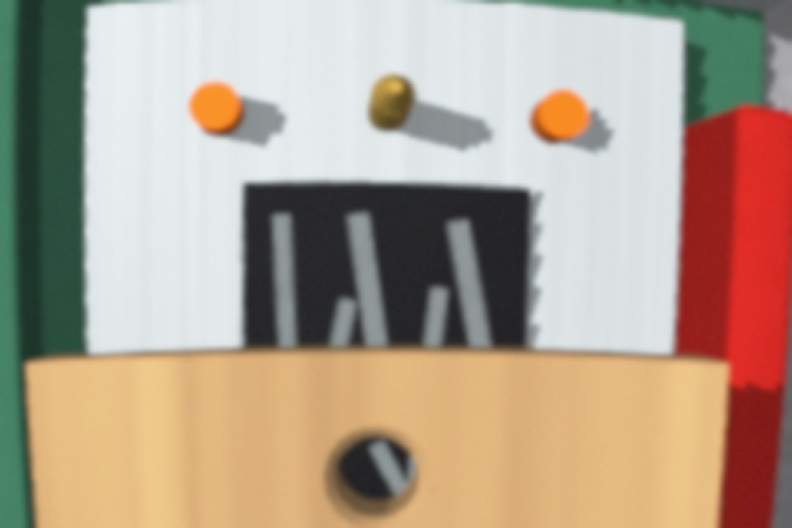

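```bash
python3 - <<'E'
from h import *
import pickle
o=pickle.load(open("o9.pkl","rb"));T=toolT(o)
f=lambda a,b:(170+(a+.5)/3.3-.5,(b+.5)/3.3-.5)
d=wpix2z(o,[f(396,87)],.067)[0];pn=wpix2z(o,[f(216,106),f(563,115)],.044)
print("dowel b",d,"pins",pn,np.linalg.norm(pn[0]-pn[1]),pn.mean(0))
e=pn[1]-pn[0];print("yaw of -x dir",np.degrees(np.arctan2(e[1],e[0])))
Y=np.array([np.cos(np.radians(16)),np.sin(np.radians(16)),0])
print("seat from dowel",d-.062*Y,"from pins",pn.mean(0)-.062*Y)
# platen hole now in world (tool coords 63.5,1.64,7.8) and centre
h=T@np.array([.06356,.00164,.0078,1]);print("hole top",h[:3]);
c=T@np.array([.00156,.0016,.0078,1]);print("centre",c[:3])
E
```

```text
dowel b [ 0.62916233 -0.00975575  0.067     ] pins [[ 0.61772156  0.02906339  0.044     ]
 [ 0.63986308 -0.04889414  0.044     ]] 0.08104088073351332 [ 0.62879232 -0.00991537  0.044     ]
yaw of -x dir -74.144377302389
seat from dowel [ 0.5695641  -0.02684526  0.067     ] from pins [ 0.56919409 -0.02700489  0.044     ]
hole top [ 0.56001858 -0.02479586  0.15170351]
centre [ 0.50064909 -0.04251845  0.15397834]
```

```bash
cat >> h.py <<'E'
def plan2(o,target,yaw,n,claw,fr=None):
    """same, but using full tool rotation; tilt kept constant in the tool"""
    T=toolT(o);Rm=T[:3,:3];y0=np.degrees(np.arctan2(T[1,0],T[0,0]));dy=(yaw-y0+180)%360-180
    D=(np.array(target)-T[:3,3])*1000/n;out=[]
    for i in range(n):
        Ri=Rm@R.from_euler('z',-dy*i/n,degrees=True).as_matrix()
        v=Ri.T@D
        out.append([claw]+[round(float(a),1) for a in v]+[round(float(-dy/n),2)])
    print("pos",T[:3,3].round(4),"tilt",Rm[2,:2].round(4),"yaw",round(y0,2),"t",o['t']);print(out)
    return out
SEAT=np.array([.5694,-.0269]);BY=15.9;PT=np.array([.00156,.0016,.0218])
def placed_target(o,z,yaw=BY-.28):
    T=toolT(o);y0=np.degrees(np.arctan2(T[1,0],T[0,0]));dy=yaw-y0
    Rn=T[:3,:3]@R.from_euler('z',-dy,degrees=True).as_matrix()
    off=Rn@PT
    return np.r_[SEAT-off[:2],z]
E
python3 - <<'E'
from h import *
o=get_obs();t=placed_target(o,.112);print(t);plan2(o,t,BY-.28,8,10)
E
```

```text
[ 0.56801632 -0.02482091  0.112     ]
pos [ 0.4989 -0.0412  0.1618] tilt [-0.0368  0.0349] yaw 16.66 t 11.8
[[10, 9.1, 0.3, 5.9, 0.13], [10, 9.1, 0.3, 5.9, 0.13], [10, 9.1, 0.3, 5.9, 0.13], [10, 9.1, 0.3, 5.9, 0.13], [10, 9.1, 0.2, 5.9, 0.13], [10, 9.1, 0.2, 5.9, 0.13], [10, 9.1, 0.2, 5.9, 0.13], [10, 9.1, 0.2, 5.9, 0.13]]
```

Call:
apply_moves --increments '[10,9,0.3,6,0.5,10,9,0.3,6,0.5,10,9,0.3,6,0,10,9,0.3,6,0,10,9,0.2,6,0,10,9,0.2,6,0,10,9,0.2,6,0,10,5,0,3,0,10,0,0,0,0]'

```text
t: 12.92
eef_pos: [0.5691, -0.022, 0.11]
tool_rot: [0.019, 0.99, 0.139, -0.016]
contact_force: [-1.5, -0.1, -4.2]
gripper_width: 0.272
```

```bash
python3 - <<'E'
from h import *
o=get_obs();t=placed_target(o,.105);print(t,o['contact_force']);plan2(o,t,BY-.28,3,10)
p,d=read_camera("wrist");cv2.imwrite("pics/w10.png",p);cv2.imwrite("pics/c10.png",cv2.resize(p[60:260,160:410],None,fx=3,fy=3,interpolation=cv2.INTER_CUBIC))
E
```

```text
[ 0.56802292 -0.02484667  0.105     ] [-1.47457029 -0.09477209 -4.21561854]
pos [ 0.5691 -0.022   0.11  ] tilt [-0.0363  0.0342] yaw 15.9 t 12.925
[[10, -0.6, 0.8, 1.7, 0.09], [10, -0.6, 0.8, 1.7, 0.09], [10, -0.5, 0.8, 1.7, 0.09]]
```

View pics/c10.png

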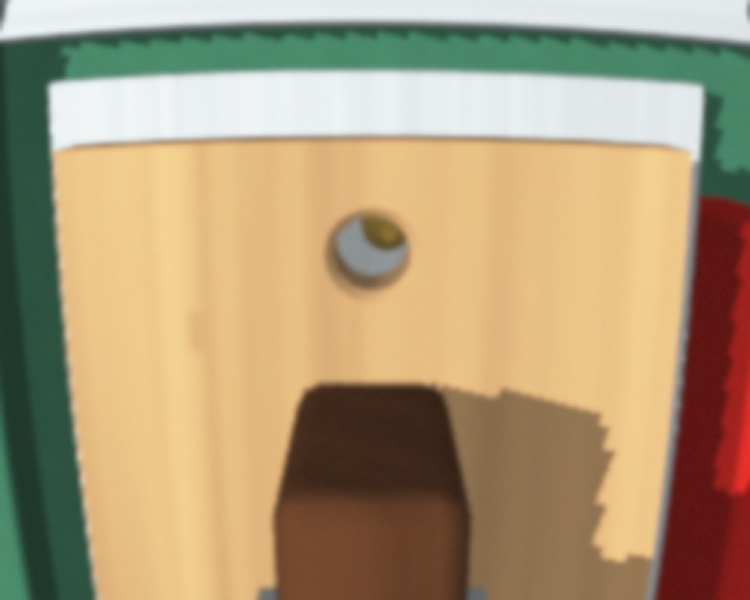

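```bash
python3 - <<'E'
from h import *
o=get_obs();Y=np.array([np.cos(np.radians(BY)),np.sin(np.radians(BY))])
D=np.r_[SEAT+.062*Y,0]
for z in(.068,.058,.04):
    q=wproj(o,D+[0,0,z])[0];print(z,q,"crop",(q-[160,60])*3)
T=toolT(o);h=(T@np.array([.06356,.00164,.0078,1]))[:3];q=wproj(o,h)[0];print("hole top crop",(q-[160,60])*3)
h=(T@np.array([.06356,.00164,.0218,1]))[:3];q=wproj(o,h)[0];print("hole bot crop",(q-[160,60])*3,h)
E
```

```text
0.068 [289.57015347 137.7410332 ] crop [388.71046041 233.2230996 ]
0.058 [288.66919701 135.05254881] crop [386.00759102 225.15764644]
0.04 [287.25707566 130.84750773] crop [381.77122699 212.54252318]
hole top crop [381.40800948 253.03216835]
hole bot crop [380.42063893 241.14592533] [ 0.62988445 -0.00720529  0.08605616]
```

```bash
cat >> h.py <<'E'
# world up in tool frame when the platen lay level (grasp pose)
Z7=np.array([.004998,-.03611,-.99934]);q7=R.from_quat(np.array([.642,.767,-.012,.014])/np.linalg.norm([.642,.767,-.012,.014])).as_matrix()
UP=q7.T@np.array([0,0,1.]);TOP0=q7.T@(np.array([.535,.3315,.036])-np.array([.5371,.3316,.0461]))
def tray(uv):
    c=get_calibration("wrist");K=c["mtx"];T=c["T_tool_cam"]
    uv=np.atleast_2d(uv).astype(float)
    x=(uv[:,0]-K[0,2])/K[0,0];y=(uv[:,1]-K[1,2])/K[1,1];th=np.hypot(x,y);s=np.sin(th)/th
    return T[:3,3],np.c_[x*s,y*s,np.cos(th)]@T[:3,:3].T
def platen_top(uv,dz=0):
    C,r=tray(uv);p0=TOP0+UP*dz
    k=((p0-C)@UP)/(r@UP);return (C+r*k[:,None])*1000
E
python3 - <<'E'
from h import *
print(UP,TOP0)
print("w7",platen_top([(284.3,143.3),(180,110),(389,109.5)]))
print("w10",platen_top([(283,143.5),(177.5,110.2),(391,110.5)]))
print("bar w7",platen_top([(252,236),(316,236)],.048),"bar w10",platen_top([(251.7,225),(316,225)],.048))
E
```

```text
[-3.68547742e-02 -4.31657695e-04 -9.99320539e-01] [ 0.00064332 -0.00208045  0.01008404]
w7 [[ 64.05626713   0.32467395   7.74434257]
 [ 81.01063369 -48.49116112   7.14015443]
 [ 81.47272815  49.34272764   7.080853  ]]
w10 [[ 63.96068279  -0.27689002   7.74812755]
 [ 80.9908332  -49.74592285   7.14142667]
 [ 81.06140699  50.37423916   7.09557689]]
bar w7 [[ 38.61894334 -11.00842478 -39.34527415]
 [ 38.64913273  11.26232044 -39.35600741]] bar w10 [[ 42.83063464 -10.95188946 -39.50062504]
 [ 42.86224405  11.08241627 -39.51130854]]
```

```bash
sed -i 's/PT=np.array(\[.00156,.0016,.0218\])/PT=np.array([.0018,.0001,.0218])/' h.py; python3 - <<'E'
from h import *
o=get_obs();t=placed_target(o,.106);print(t);plan2(o,t,BY-.2,3,10)
E
```

```text
[ 0.56819849 -0.02635371  0.106     ]
pos [ 0.5689 -0.0221  0.1101] tilt [-0.0364  0.0342] yaw 15.9 t 12.975
[[10, -0.6, 1.3, 1.4, 0.07], [10, -0.6, 1.3, 1.4, 0.07], [10, -0.6, 1.3, 1.4, 0.07]]
```

Call:
apply_moves --increments '[10,-0.6,1.3,1.5,0.2,10,-0.6,1.3,1.5,0,10,-0.6,1.3,1.5,0,10,0,0,0,0]'

```text
t: 13.48
eef_pos: [0.5676, -0.0275, 0.1062]
tool_rot: [0.02, 0.99, 0.136, -0.015]
contact_force: [-0.1, 1.3, -3.8]
gripper_width: 0.269
```

```bash
python3 - <<'E'
from h import *
o=get_obs();t=placed_target(o,.096);print(t,o['contact_force']);plan2(o,t,BY-.2,3,10)
p,d=read_camera("wrist");cv2.imwrite("pics/w11.png",p);cv2.imwrite("pics/c11.png",cv2.resize(p[100:200,220:350],None,fx=6,fy=6,interpolation=cv2.INTER_CUBIC))
Y=np.array([np.cos(np.radians(BY)),np.sin(np.radians(BY))])
D=np.r_[SEAT+.062*Y,0]
for z in(.068,.058,.04):
    q=wproj(o,D+[0,0,z])[0];print(z,q,"crop",(q-[220,100])*6)
T=toolT(o)
for z in(.0078,.0218,.036):
  h=(T@np.array([.0638,.0001,z,1]))[:3];q=wproj(o,h)[0];print("hole",(q-[220,100])*6,h)
E
```

```text
[ 0.56819068 -0.02634468  0.096     ] [-0.09715804  1.29822511 -3.83418794]
pos [ 0.5676 -0.0275  0.1062] tilt [-0.036   0.0349] yaw 15.64 t 13.475
[[10, 0.4, -0.4, 3.4, -0.02], [10, 0.4, -0.4, 3.4, -0.02], [10, 0.4, -0.4, 3.4, -0.02]]
0.068 [280.57425408 133.95795298] crop [363.44552446 203.7477179 ]
0.058 [280.10507276 131.41319713] crop [360.63043657 188.47918278]
0.04 [279.37288061 127.44665185] crop [356.23728364 164.67991111]
hole [382.93655912 262.95539718] [ 0.62879582 -0.01075362  0.09608545]
hole [382.61390352 239.43982824] [ 0.62844254 -0.01135951  0.08210303]
hole [382.33706045 219.3036546 ] [ 0.62808421 -0.01197406  0.06792086]
```

View pics/c11.png

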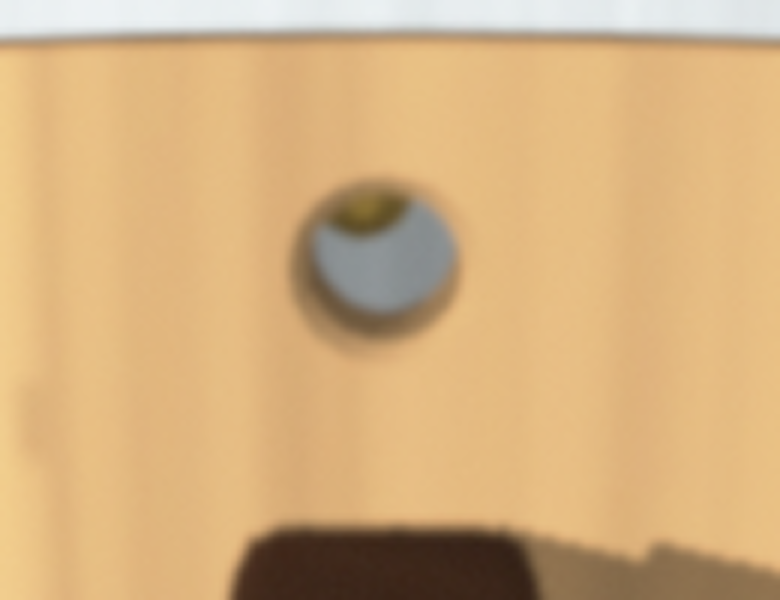

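Call:
apply_moves --increments '[10,0.4,-0.4,3,0,10,0.4,-0.4,3,0,10,0.4,-0.3,3,0,10,0,0,0,0]'

```text
t: 14.02
eef_pos: [0.5683, -0.026, 0.0964]
tool_rot: [0.02, 0.99, 0.137, -0.015]
contact_force: [0.1, 0.1, -4.1]
gripper_width: 0.271
```

```bash
cat > chk.py <<'E'
from h import *
import sys
n=sys.argv[1];z=float(sys.argv[2]);k=int(sys.argv[3])
o=get_obs();t=placed_target(o,z);print(t,o['contact_force'],o['torque'],o['gripper_width']*85);plan2(o,t,BY-.2,k,10)
p,d=read_camera("wrist");cv2.imwrite(f"pics/w{n}.png",p);cv2.imwrite(f"pics/c{n}.png",cv2.resize(p[100:200,220:350],None,fx=6,fy=6,interpolation=cv2.INTER_CUBIC))
Y=np.array([np.cos(np.radians(BY)),np.sin(np.radians(BY))])
D=np.r_[SEAT+.062*Y,0]
q=wproj(o,D+[0,0,.068])[0];print("tip crop",(q-[220,100])*6)
T=toolT(o)
for zz in(.0078,.0218):
  h=(T@np.array([.0638,.0001,zz,1]))[:3];q=wproj(o,h)[0];print("hole",(q-[220,100])*6,h)
E
python3 chk.py 12 .086 4
```

```text
[ 0.56818782 -0.02635067  0.086     ] [ 0.13181525  0.12988398 -4.0911424 ] [ 0.10717464 -0.01521136  0.0062958 ] 22.996743833663974
pos [ 0.5683 -0.026   0.0964] tilt [-0.0358  0.0346] yaw 15.67 t 14.025
[[10, 0.0, -0.0, 2.6, -0.01], [10, 0.0, -0.0, 2.6, -0.01], [10, 0.0, -0.0, 2.6, -0.01], [10, 0.0, -0.0, 2.6, -0.01]]
tip crop [381.33098787 233.26655336]
hole [382.93259372 262.95458241] [ 0.62955319 -0.00921218  0.08637617]
hole [382.61029619 239.43897027] [ 0.62920173 -0.00981422  0.07239354]
```

View pics/c12.png

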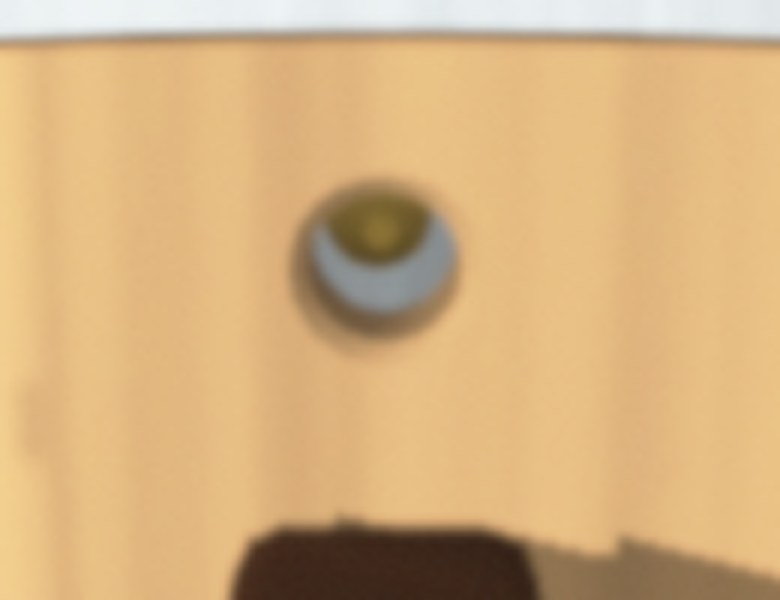

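The dowel tip shows at crop (378,232), and the centre of the hole's lower rim is near (384,240). That puts it within about 0.5 mm, so I'll go on down.

Call:
apply_moves --increments '[10,0.1,-0.2,2.5,0,10,0.1,-0.1,2.5,0,10,0,-0.1,2.5,0,10,0,0,2.5,0,10,0,0,0,0]'

```text
t: 14.7
eef_pos: [0.5683, -0.026, 0.0859]
tool_rot: [0.02, 0.99, 0.136, -0.015]
contact_force: [-0.4, 0.0, -3.7]
gripper_width: 0.274
```

```bash
python3 chk.py 13 .072 5
```

```text
[ 0.56818022 -0.02635045  0.072     ] [-0.40438693  0.01241519 -3.70893439] [ 0.15711805 -0.10520645  0.00602343] 23.325137223079555
pos [ 0.5683 -0.026   0.0859] tilt [-0.0355  0.0347] yaw 15.66 t 14.7
[[10, 0.1, -0.0, 2.8, -0.01], [10, 0.1, -0.0, 2.8, -0.01], [10, 0.1, -0.0, 2.8, -0.01], [10, 0.1, -0.0, 2.8, -0.01], [10, 0.1, -0.0, 2.8, -0.01]]
tip crop [385.47570863 254.05173079]
hole [382.93477229 262.95349999] [ 0.62955149 -0.00925148  0.0758814 ]
hole [382.61238734 239.43797358] [ 0.6292049  -0.00985367  0.06189865]
```

View pics/c13.png

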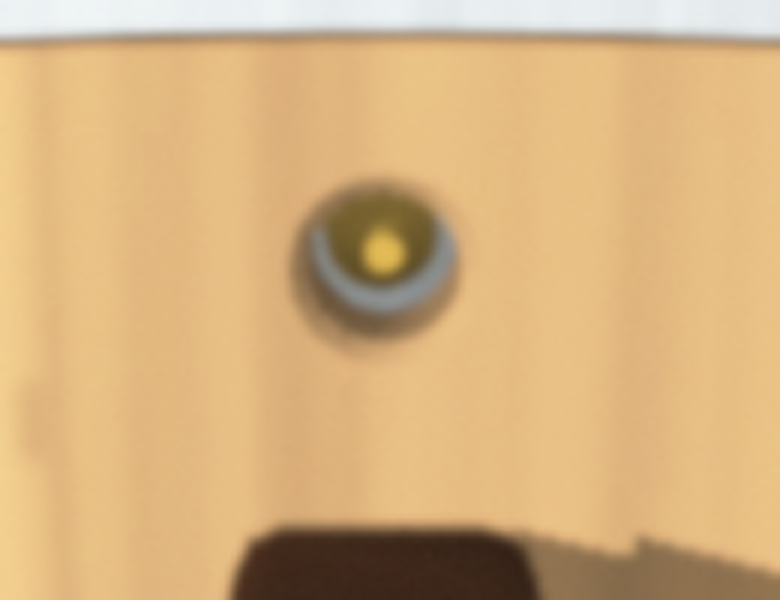

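Call:
apply_moves --increments '[10,0,0,2.5,0,10,0,0,2.5,0,10,0,0,2.5,0,10,0,0,2.5,0,10,0,0,2.5,0,10,0,0,0,0]'

```text
t: 15.5
eef_pos: [0.5681, -0.0266, 0.0727]
tool_rot: [0.02, 0.99, 0.136, -0.015]
contact_force: [-1.9, 0.0, -2.8]
gripper_width: 0.271
```

```bash
python3 chk.py 14 .064 4
```

```text
[ 0.56817703 -0.02635042  0.064     ] [-1.88782786  0.02741293 -2.7677362 ] [ 0.22309011 -1.28557057  0.04588035] 23.06825669225194
pos [ 0.5681 -0.0266  0.0727] tilt [-0.0353  0.0348] yaw 15.65 t 15.5
[[10, 0.1, -0.1, 2.2, -0.01], [10, 0.1, -0.1, 2.2, -0.01], [10, 0.1, -0.1, 2.2, -0.01], [10, 0.1, -0.1, 2.2, -0.01]]
tip crop [385.13461097 279.37823483]
hole [382.93819871 262.95216533] [ 0.6293137  -0.00986693  0.06264944]
hole [382.61562508 239.43674946] [ 0.62896916 -0.01046914  0.04866664]
```

View pics/w14.png

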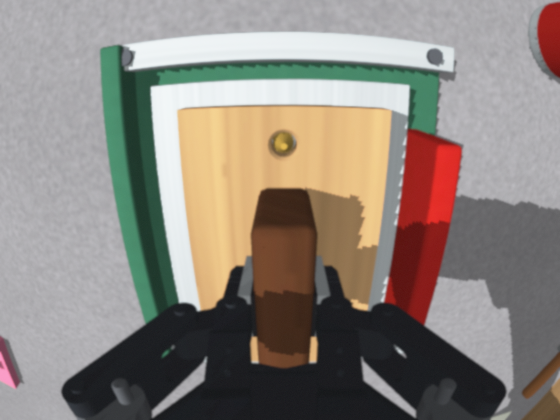

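Call:
apply_moves --increments '[10,-0.3,0,2.5,0,10,0,0,2.5,0,10,0,0,0,0]'

```text
t: 15.92
eef_pos: [0.5681, -0.0268, 0.068]
tool_rot: [0.02, 0.99, 0.136, -0.015]
contact_force: [-3.4, 0.8, -1.3]
gripper_width: 0.267
```

```bash
python3 chk.py 15 .062 4
```

```text
[ 0.56815709 -0.02635519  0.062     ] [-3.42103707  0.7717432  -1.28169237] [ 0.77250509 -0.78743931  0.0762648 ] 22.674566530944364
pos [ 0.5681 -0.0268  0.068 ] tilt [-0.0344  0.0348] yaw 15.64 t 15.925
[[10, 0.1, -0.2, 1.5, -0.01], [10, 0.1, -0.2, 1.5, -0.01], [10, 0.1, -0.2, 1.5, -0.01], [10, 0.1, -0.2, 1.5, -0.01]]
tip crop [385.26521654 290.6501167 ]
hole [382.93649893 262.95185681] [ 0.62932339 -0.01003736  0.05799469]
hole [382.61408402 239.43642469] [ 0.62899163 -0.01063651  0.04401145]
```

View pics/c15.png

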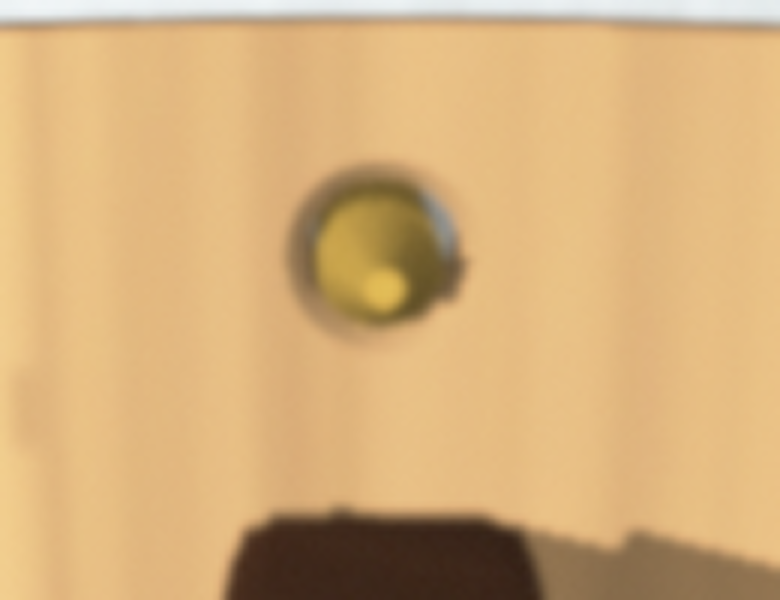

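Call:
apply_moves --increments '[10,-0.8,-0.2,0,0,10,0,0,0,0]'

```text
t: 16.23
eef_pos: [0.5669, -0.0268, 0.0678]
tool_rot: [0.02, 0.99, 0.137, -0.015]
contact_force: [0.2, -0.5, -5.4]
gripper_width: 0.271
```

Call:
apply_moves --increments '[10,-0.5,0,1.5,0,10,0,0,0,0]'

```text
t: 16.48
eef_pos: [0.5675, -0.0271, 0.0672]
tool_rot: [0.02, 0.99, 0.136, -0.014]
contact_force: [2.0, -0.5, -0.9]
gripper_width: 0.268
```

```bash
python3 chk.py 16 .060 4
```

```text
[ 0.56811462 -0.02635478  0.06      ] [ 2.02694589 -0.47754745 -0.90315697] [ 0.49090997 -1.13833023  0.25205044] 22.756691735737057
pos [ 0.5675 -0.0271  0.0672] tilt [-0.0325  0.0353] yaw 15.65 t 16.475
[[10, 0.3, -0.2, 1.8, -0.01], [10, 0.3, -0.2, 1.8, -0.01], [10, 0.3, -0.2, 1.8, -0.01], [10, 0.3, -0.2, 1.8, -0.01]]
tip crop [384.4643321  283.49865886]
hole [382.94418493 262.94671294] [ 0.62874379 -0.01029285  0.05737218]
hole [382.62158877 239.43163126] [ 0.62843923 -0.01089229  0.04338833]
```

View pics/c16.png

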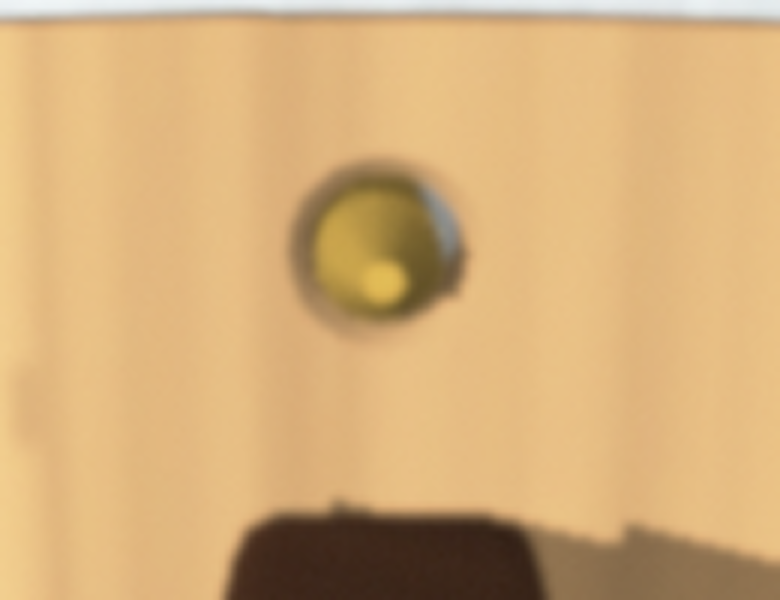

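Call:
apply_moves --increments '[10,0.2,-0.1,3,0,10,0,0,3,0,10,0,0,3,0]'

```text
t: 16.9
eef_pos: [0.5674, -0.027, 0.0597]
tool_rot: [0.02, 0.99, 0.136, -0.014]
contact_force: [-0.2, 0.8, 6.6]
gripper_width: 0.273
```

```bash
python3 chk.py 17 .060 4
```

```text
[ 0.56812119 -0.02635693  0.06      ] [-0.21368413  0.81707456  6.64299114] [0.48140707 1.33041741 0.09651991] 23.212448485054395
pos [ 0.5674 -0.027   0.0597] tilt [-0.0328  0.0352] yaw 15.64 t 16.9
[[10, 0.2, -0.1, -0.1, -0.01], [10, 0.2, -0.1, -0.1, -0.01], [10, 0.2, -0.1, -0.1, -0.01], [10, 0.2, -0.1, -0.1, -0.01]]
tip crop [389.7902081  302.86690888]
hole [382.94736141 262.94531436] [ 0.62865904 -0.01023247  0.04987092]
hole [382.62459146 239.43033554] [ 0.62835027 -0.01083052  0.0358871 ]
```

View pics/w17.png

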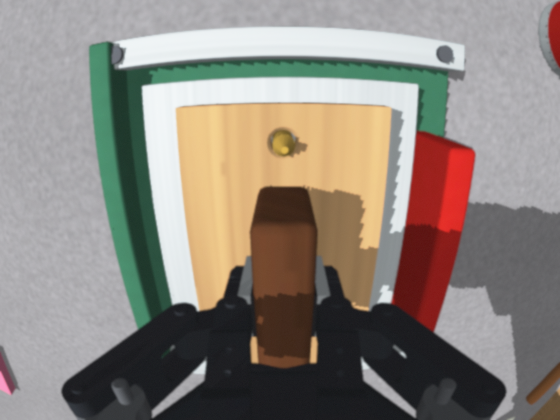

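Call:
apply_moves --increments '[10,0.1,0,3,0,10,0,0,3,0,10,0,0,3,0]'

```text
t: 17.32
eef_pos: [0.5675, -0.0272, 0.0582]
tool_rot: [0.02, 0.99, 0.135, -0.014]
contact_force: [-12.5, -1.2, 32.2]
gripper_width: 0.267
```

```bash
python3 chk.py 18 .060 4; python3 - <<'E'
from h import *
# depth-based plane fit of platen top & deck from wrist
o=get_obs();p,d=read_camera("wrist");np.save("pics/w18.npy",d)
c=get_calibration("wrist");K=c["mtx"];T=toolT(o)@c["T_tool_cam"]
v,u=np.mgrid[:420,:560];x=(u-K[0,2])/K[0,0];y=(v-K[1,2])/K[1,1];th=np.hypot(x,y)+1e-9
P=np.stack([np.tan(th)/th*x*d,np.tan(th)/th*y*d,d],-1)@T[:3,:3].T+T[:3,3]
def fit(m):
    q=P[m&(d>0)];
    for _ in range(3):
        A=np.c_[q[:,:2]-SEAT,np.ones(len(q))];s=np.linalg.lstsq(A,q[:,2],rcond=None)[0];r=q[:,2]-A@s;q=q[abs(r)<2.5*r.std()]
    Y=np.array([np.cos(np.radians(BY)),np.sin(np.radians(BY))]);X=np.array([-Y[1],Y[0]])
    return s[2],s[:2]@X,s[:2]@Y,r.std(),len(q)
m=np.zeros(d.shape,bool);m[112:180,190:250]=1;m[112:180,318:378]=1;m[112:130,250:320]=1
print("platen top z, slope bedx, slope bedy",fit(m))
E
```

```text
[ 0.56813076 -0.02634942  0.06      ] [-12.45085795  -1.22944693  32.15428496] [1.18545574 2.75106174 0.21022626] 22.666904675549794
pos [ 0.5675 -0.0272  0.0582] tilt [-0.0332  0.0354] yaw 15.54 t 17.325
[[10, 0.2, -0.1, -0.5, -0.04], [10, 0.2, -0.1, -0.5, -0.04], [10, 0.2, -0.1, -0.5, -0.04], [10, 0.2, -0.1, -0.5, -0.04]]
tip crop [385.78407541 308.84174299]
hole [382.96822377 262.94503345] [ 0.62883152 -0.01053806  0.0482727 ]
hole [382.64379096 239.43042812] [ 0.62851662 -0.01114094  0.03428923]
platen top z, slope bedx, slope bedy (np.float64(0.05042531963973059), np.float64(-0.028794623489125194), np.float64(-0.00169331756077515), np.float64(0.00060105749260247), 9189)
```

View pics/c18.png

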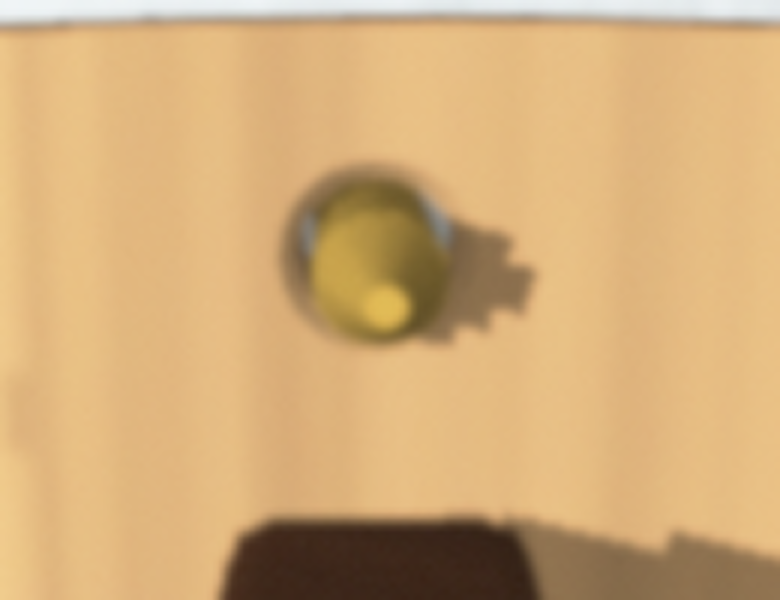

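Call:
apply_moves --increments '[10,0.2,0,1,0,10,0,0,1,0,10,0,0,1,0]' --squeeze 25

```text
t: 17.8
eef_pos: [0.5673, -0.027, 0.059]
tool_rot: [0.02, 0.99, 0.136, -0.014]
contact_force: [-5.2, -1.7, 10.1]
gripper_width: 0.27
```

```bash
cat > lev.py <<'E'
from h import *
import sys
n=sys.argv[1]
o=get_obs();p,d=read_camera("wrist");cv2.imwrite(f"pics/w{n}.png",p)
T0=toolT(o);print("pos",o['eef_pos'].round(4),"tilt",T0[2,:2].round(4),"F",o['contact_force'].round(1),"w",round(o['gripper_width']*85,1),"t",o['t'])
c=get_calibration("wrist");K=c["mtx"];T=T0@c["T_tool_cam"]
v,u=np.mgrid[:420,:560];x=(u-K[0,2])/K[0,0];y=(v-K[1,2])/K[1,1];th=np.hypot(x,y)+1e-9
P=np.stack([np.tan(th)/th*x*d,np.tan(th)/th*y*d,d],-1)@T[:3,:3].T+T[:3,3]
Y=np.array([np.cos(np.radians(BY)),np.sin(np.radians(BY))]);X=np.array([-Y[1],Y[0]])
a=(P[...,:2]-SEAT)@X;b=(P[...,:2]-SEAT)@Y
def fit(m):
    q=P[m&(d>0)]
    for _ in range(4):
        A=np.c_[q[:,:2]-SEAT,np.ones(len(q))];s=np.linalg.lstsq(A,q[:,2],rcond=None)[0];r=q[:,2]-A@s;q=q[abs(r)<2.5*r.std()]
    return np.round([s[2]*1e3,s[:2]@X*1e3,s[:2]@Y*1e3,r.std()*1e3],2),len(q)
z=P[...,2]
print("platen top: z mm, slope bedx mrad, slope bedy mrad",fit((abs(a)<.046)&(abs(a)>.018)&(b>.03)&(b<.076)&(z>.04)&(z<.062)))
print("deck",fit((abs(a)<.072)&(b>.0835)&(b<.091)&(z>.022)&(z<.038)), fit((abs(a)>.054)&(abs(a)<.072)&(b>.02)&(b<.09)&(z>.024)&(z<.036)))
E
python3 lev.py 19
```

```text
pos [ 0.5673 -0.027   0.059 ] tilt [-0.0331  0.0358] F [-5.2 -1.7 10.1] w 23.0 t 17.8
platen top: z mm, slope bedx mrad, slope bedy mrad (array([ 51.17, -33.37,   0.1 ,   0.57]), 10573)
deck (array([29.87, -0.14, -3.66,  0.63]), 3727) (array([29.49, -1.  ,  0.68,  0.59]), 6078)
```

Held in the tilted jaws, the platen sits 33 mrad out of level, while the deck itself reads level to within 1 mrad. The tool tilt can't be turned out by moves. I'll let the platen sit level on its pins on both dowels, then press it flat with the shut fingers on the middle of the bar.

Call:
apply_moves --increments '[10,0,0,-3,0,10,0,0,-3,0,10,0,0,-1,0,45,0,0,0,0,45,0,0,0,0,45,0,0,0,0]'

```text
t: 18.6
eef_pos: [0.5678, -0.027, 0.067]
tool_rot: [0.02, 0.99, 0.136, -0.014]
contact_force: [0.4, -0.1, -0.2]
gripper_width: 0.527
```

```bash
python3 lev.py 20
```

```text
pos [ 0.5678 -0.027   0.067 ] tilt [-0.0327  0.0365] F [ 0.4 -0.1 -0.2] w 44.8 t 18.6
platen top: z mm, slope bedx mrad, slope bedy mrad (array([57.42, -0.6 ,  2.1 ,  0.58]), 10355)
deck (array([29.33, -0.61,  2.52,  0.63]), 3376) (array([29.54, -0.73,  0.17,  0.6 ]), 4985)
```

View pics/w20.png

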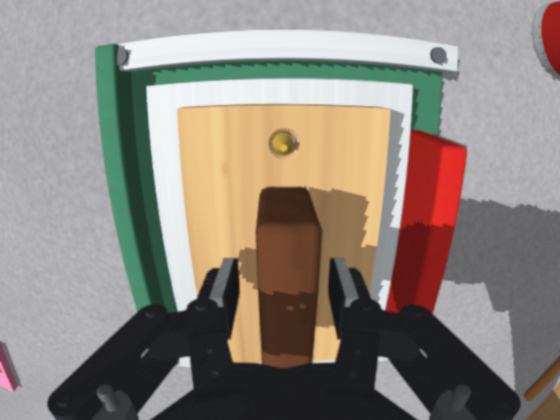

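The platen now sits level on the pins (top at 57.4 mm, slopes under 2.5 mrad) with both dowels through it. Next I'll rise, shut the fingers and press on the middle of the bar.

```bash
python3 - <<'E'
from h import *
o=get_obs();plan2(o,[o['eef_pos'][0],o['eef_pos'][1],.13],15.6,3,45)
E
```

```text
pos [ 0.5678 -0.027   0.067 ] tilt [-0.0326  0.0365] yaw 15.6 t 18.65
[[45, -0.7, 0.8, -21.0, 0.0], [45, -0.7, 0.8, -21.0, 0.0], [45, -0.7, 0.8, -21.0, 0.0]]
```

Call:
apply_moves --increments '[50,-0.7,0.8,-18,0,50,-0.7,0.8,-21,0,50,-0.7,0.8,-23,0,0,0,0,0,0,0,0,0,0,0,0,0,0,0,0,0,0,0,0,0]' --squeeze 60

```text
t: 19.52
eef_pos: [0.5679, -0.0271, 0.1335]
tool_rot: [0.02, 0.99, 0.136, -0.013]
contact_force: [0.1, 0.5, -0.3]
gripper_width: -0.001
```

```bash
python3 lev.py 21; python3 - <<'E'
from h import *
o=get_obs();plan2(o,[*SEAT,.108],15.6,4,0)
E
```

```text
pos [ 0.5679 -0.0271  0.1335] tilt [-0.0318  0.0366] F [ 0.1  0.5 -0.3] w -0.1 t 19.525
platen top: z mm, slope bedx mrad, slope bedy mrad (array([57.58, -0.54, -0.99,  0.64]), 5363)
deck (array([29.07, -0.71,  5.68,  0.65]), 1838) (array([29.48, -0.81,  1.08,  0.65]), 3462)
pos [ 0.5679 -0.0271  0.1334] tilt [-0.032   0.0366] yaw 15.61 t 19.575
[[0, 0.6, -0.2, 6.3, 0.0], [0, 0.6, -0.2, 6.3, 0.0], [0, 0.6, -0.2, 6.3, 0.0], [0, 0.6, -0.2, 6.3, 0.0]]
```

View pics/w21.png

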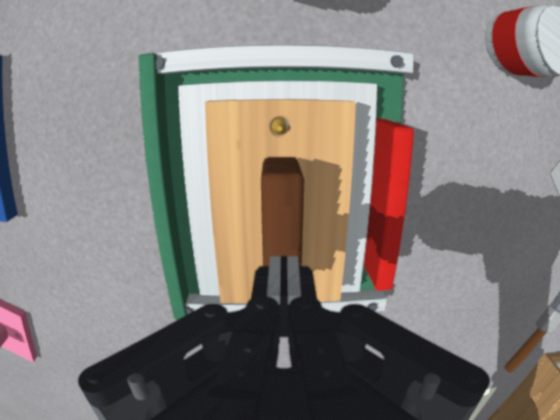

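Call:
apply_moves --increments '[0,0.6,-0.2,6,0,0,0.6,-0.2,6,0,0,0.6,-0.2,6,0,0,0.4,-0.2,6,0,0,0.1,-0.1,3,0,0,0.1,-0.1,3,0]'

```text
t: 20.32
eef_pos: [0.5691, -0.0267, 0.1013]
tool_rot: [0.02, 0.99, 0.136, -0.014]
contact_force: [-4.1, -0.8, 8.4]
gripper_width: 0.003
```

Call:
apply_moves --increments '[0,0.1,-0.1,3,0,0,0.1,-0.1,3,0]'

```text
t: 20.58
eef_pos: [0.5692, -0.0267, 0.098]
tool_rot: [0.021, 0.99, 0.136, -0.014]
contact_force: [-12.8, 0.6, 34.5]
gripper_width: -0.0
```

```bash
python3 lev.py 22; python3 - <<'E'
from h import *
o=get_obs();plan2(o,[*SEAT,.098],15.6,2,0)
E
```

```text
pos [ 0.5692 -0.0267  0.098 ] tilt [-0.0338  0.0368] F [-12.8   0.6  34.5] w -0.0 t 20.575
platen top: z mm, slope bedx mrad, slope bedy mrad (array([49.43, -0.51,  0.07,  0.61]), 6845)
deck (array([30.26, -0.71, -8.14,  0.65]), 2509) (array([29.54, -0.96, -0.2 ,  0.62]), 4833)
pos [ 0.5692 -0.0267  0.0981] tilt [-0.0337  0.0369] yaw 15.58 t 20.625
[[0, 0.1, 0.1, 0.1, -0.01], [0, 0.1, 0.1, 0.1, -0.01]]
```

Call:
apply_moves --increments '[0,0.3,0,2,0,0,0.3,0,2,0]'

```text
t: 20.88
eef_pos: [0.5692, -0.0268, 0.0981]
tool_rot: [0.021, 0.99, 0.135, -0.015]
contact_force: [-6.6, -0.6, 20.1]
gripper_width: -0.0
```

```bash
python3 lev.py 23; python3 - <<'E'
from h import *
p,d=read_camera("top");cv2.imwrite("pics/top23.png",cv2.resize(p[150:250,250:370],None,fx=6,fy=6,interpolation=cv2.INTER_CUBIC))
for _ in range(6): read_camera("scene");print(get_obs()['contact_force'].round(1),get_obs()['eef_pos'].round(4))
E
```

```text
pos [ 0.5692 -0.0268  0.0981] tilt [-0.0345  0.0374] F [-6.6 -0.6 20.1] w -0.0 t 20.875
platen top: z mm, slope bedx mrad, slope bedy mrad (array([49.49, -0.53, -0.47,  0.6 ]), 6866)
deck (array([29.66, -0.68, -1.54,  0.65]), 2523) (array([29.54, -0.97, -0.14,  0.62]), 4817)
[-8.1 -0.  19.3] [ 0.5692 -0.0267  0.0981]
[-8.2 -0.  19. ] [ 0.5692 -0.0268  0.0981]
[-7.   0.1 19.7] [ 0.5692 -0.0268  0.0981]
[-8.2  0.5 20.8] [ 0.5692 -0.0267  0.0982]
[-8.4  0.5 19.6] [ 0.5692 -0.0268  0.0981]
[-7.9 -0.5 20.5] [ 0.5692 -0.0268  0.0981]
```

View pics/w23.png

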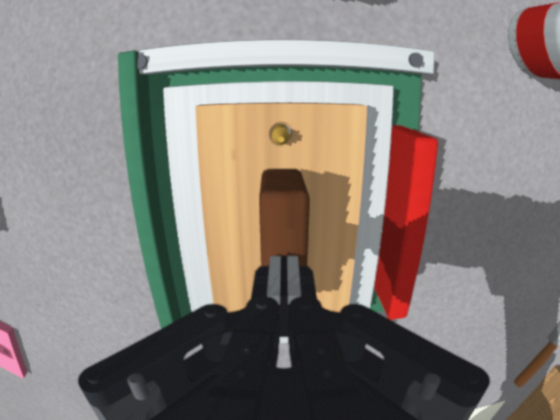

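View pics/top23.png

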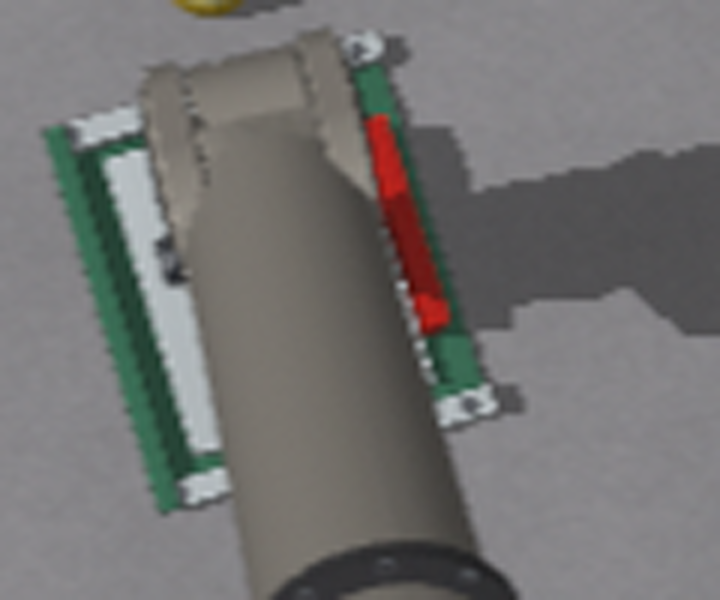

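The platen is flat and level, its top 20 mm above the deck as it should be. The press holds steady at about 20 N, and the bed hasn't moved from home: the red panel is at the same pixels as before. Handing in.

```bash
python3 - <<'E'
from station import *
print(hand_in())
E
```

```text
the job is handed in; nothing more can be done
None
```

I pushed the bed home, threaded the platen on both dowels and handed in with it pressed flat. At the end I was pressing it with the shut fingers on the middle of its bar, not gripping it.

**What I did**
- **Bed:** It travelled about 76 mm, then stopped against more than 30 N, so it was past the 8 N detent. It hadn't moved in the last top picture.
- **Platen:** I gripped the wooden platen by its bar and lowered it onto the dowels, watching the far dowel come through its hole. The near dowel was out of view. I took it as threaded because the platen then sat level on the pins.
- **Change of method:** The push on the bed left the tool tilted by about 0.04 rad, and I couldn't turn that out with the moves available. My first press while gripping held the platen about 0.03 rad out of level, right at the limit. I let go once while it rested on the pins, rose, shut the fingers and pressed it flat.

**Last checks**
- **Flatness:** The platen's top measured 20 mm above the deck, which is where it should be when flat, with slopes under 1 mrad.
- **Force and time:** The press held steady at about 20 N with the arm still, at about 21 s.
- **Other items:** I kept clear of the tins, the jar, the brayer, the knife and the brush, but took no closing measurement of where they were.

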